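# Set up the bakery tasting display

## Task

Set up the tasting display: stand the dark chocolate cake in the middle of the white cake stand and cover it with the glass dome, set down gently and centred. On the slate, in one line along its middle, place the loaf crosswise at the end next to the cake stand, the swirl bun in its steel ring at the other end, and the red jam jar in the middle between them. Leave the honey jar, the sugar shaker and the empty ring as they stand, and do not tip the glass dome over.

Things in the scene. Friction and masses are not known exactly. Their poses are not given: they have to be found in the camera images.
- stand: White ceramic cake stand, fixed to the bench: round foot 104 mm across, slim stem, flat round plate 156 mm across whose upper face is 86 mm above the bench. Origin: centre of its underside on the bench; z up. It stands on the left (y > 0) or on the right (y < 0) of the slate.
- slate: Dark grey flat serving slate, fixed to the bench: 120 mm (its x) by 300 mm (its y, the long way, roughly along world y) and 8 mm thick. Origin: centre of its underside, on the bench; z up. It takes three pieces in line along its long centre line: one in the middle and one at each end, the end pieces centred 105 mm from the slate's centre.
- cake_mid (a point): Dark chocolate cake in a round pleated brown paper baking mould: 60 mm across, straight sides 45 mm high, domed dark top with a swirl, 58 mm high in all, about 0.12 kg. Point: on its axis, half-way up (29 mm above its underside); z up. Rigid; grasp by the mould's sides.
- dome_knob (a point): Clear glass dome, open below, with a brass knob on top, standing on the bench: 108 mm across, inside 101 mm across, glass crown 88 mm above the rim, inside height 84 mm, about 0.3 kg. The round knob is 26 mm across and spans 96 to 122 mm above the rim, on a stem 14 mm across. Point: centre of the knob, on the axis, 109 mm above the rim; z up. Lift it by the knob.
- loaf_mid (a point): Small golden-brown loaf in a white paper mould with tan bands: 95 mm long (its x), 52 mm wide (its y), mould 40 mm high, loaf 58 mm high in all, about 0.15 kg. Point: its centre, half-way up (29 mm above its underside); z up. Grasp across the 52 mm width, at the mould. Crosswise on the slate means that its long way runs across the slate's long way, front to back (along the slate's x).
- bun_mid (a point): Golden bun with a brown spiral on top, in a bright steel baking ring that moves with it: 62 mm across, ring 45 mm high, 53 mm high in all, about 0.14 kg. Point: on its axis, half-way up (26.5 mm above its underside); z up.
- jam_mid (a point): Jar of red jam with a red lid: 54 mm across, 64 mm high, lid 51 mm across over its top 14 mm, about 0.16 kg. Point: on its axis, half-way up (32 mm above its underside); z up.
- honey_mid (a point): To be left alone: loose jar of amber honey with a yellow lid, same size as the jam jar (54 mm across, 64 mm high). Point: on its axis, half-way up (32 mm above its underside).
- shaker_mid (a point): To be left alone: loose steel sugar shaker with a perforated domed top, 60 mm across, 96 mm high, with a small wire handle that stands out to 49 mm from the axis on its y side. Point: on its axis, half-way up (48 mm above its underside).
- ering_mid (a point): To be left alone: loose empty steel baking ring, 62 mm across, 45 mm high, open through. Point: its centre, half-way up (22.5 mm above the bench).
There are look-alikes about, which are no part of the job. What is shaped like the part that bears jam_mid but purple is not meant.

How it is judged:
By the outcome, as a careful person would: the job done as asked, in the order asked, and still so for the second after the job is handed in, with the robot touching nothing.
It also fails if it takes over 125 s, if anything falls off the work surface, if the arm or the gripper's body presses on something with over 40 N, if the wrist force passes 120 N, or if a joint passes its speed limit or range.

## Robot

A 6-joint arm with a two-finger parallel gripper is mounted at the origin on the work surface. World frame = base frame: x ahead of the robot, y to its left, z up, the work surface at z = 0. Lengths are in m, angles in rad, forces in N, time in s.
With the tool pointing down it reaches from about 0.3 to 1 m from the base axis. Payload 5.1 kg.
Tool frame: the origin (TCP) lies on the mounting face of the last link; the fingertips stand arm.tip_extent ahead of it and the grasp point (between the pads) lies 171 mm ahead of it (arm.tip_extent is the distance from the TCP to the fingertips, in m); z points along the fingers, y is the direction in which the jaws open and shut (so a half turn about z gives the same grasp; the last joint's range is limited). The gripper opens to 95 mm and grips with 3 to 60 N. Pads are 20 mm wide; open, the fingers measure 119 mm over their backs; the gripper's body (75 mm by 180 mm) begins 59 mm behind the grasp point.
Start: joints at [1.173, 0.124, 1.65, -0, 1.367, -0.083], TCP at [0.201, 0.618, 0.405] pointing down, gripper open.
Joint ranges: [-2.61, 2.61], [-1.02, 2.33], [0.03, 2.71], [-1.35, 4.49], [0.32, 2.68], [-2.91, 2.91]. Speed limits (rad/s): [2.57, 2.57, 3.14, 3.14, 3.14, 3.14].

## Interface

Orientations are given as [roll, pitch, yaw] about the fixed x, y, z axes, in that order (R = Rz(yaw) Ry(pitch) Rx(roll)).
In Python, from rig import arm, cams gives the robot as it stands. The module is installed in compiled form; this text tells all that it offers.
- The arm moves only by the tool play_rows, never from a script. Its argument "moves" is text: rows parted by semicolons, each of 7 numbers parted by spaces: the finger opening in mm, from 0 to 95.1, then the shift along the tool's x, y, z in units of 40 mm (1.0 is 40 mm), then the turn, a rotation vector about the tool's x, y, z in units of 8 degrees (1.0 is 8 degrees). In form: fingers dx dy dz rx ry rz; .... A call has 1 to 12 rows; each row is the pose to reach, as a shift and turn from the pose measured when the call began, along the tool's axes at that moment; what a row does not reach only later rows make up. A row lasts 1/10 s, in which the tool goes at most 50 mm and 8.59 degrees, less where a joint would pass 70% of its speed; a pose out of reach is approached as far as the arm can. A call with a gripper value outside its range is refused whole. The fingers move at their own pace and stop on an object; "force" is the grip in N (left out, the last holds). Time passes only in rows, so rows that repeat a pose let the fingers close. It gives the time, the measured TCP pose, the force and the opening at its end, in the units of the state.
- arm.get_obs(): the state, without advancing time (a new reading comes with each control period).
- cams.snapshot(name): name is "side" or "top"; returns a dict with "frame" (420x560x3 uint8, red, green, blue), "range_z" (420x560 float32, m along the optical axis (not along the pixel's ray), 0 where there is no reading), "mtx" (3x3 intrinsics, pixels), "T" (4x4, takes a point from camera to world coordinates). Camera axes: x right, y down, z forward; pixel columns grow to the right and rows downward; lengths in m; the calibration is good to about 2 mm. A picture is of the moment at which its call begins.
- arm.job_done(): hands the job in, once; it reports no verdict.
The state is a dict: "time_s": time; "joint_pos": joint angles; "qvel": joint speeds; "tau": joint torques, N m; "ee_pos": TCP position; "ee_rot": TCP orientation; "contact_force": force on the tool from outside, world axes, zero at the start; "ft_torque": the same for the moment, N m; "grip_width": finger opening in m.
Only numpy, scipy, OpenCV 4.12 (cv2) and the standard library are available. Lean on these libraries where they do the work, as an engineer would, in place of code of your own. Each camera call takes 0.05 s, during which the arm holds its last target.

## Working session

There is one attempt and no reset: what is moved stays moved. The work goes in short steps, Python scripts to look and compute and a tool call to move; the robot and the scene stay as the last step left them, time stands still between calls to the robot, and variables do not carry over. Pictures are saved under pics/ and viewed, and the job is handed in when it is done.

Besides the shell and the picture viewer there is one more tool, called after "Request:" as a command line: name --argument value ..., lists and objects as JSON in quotes. play_rows: Moves the arm, as the interface text tells. Its arguments: {"type":"object","properties":{"moves":{"type":"string"},"force":{"type":"number"}},"required":["moves"]}

```bash
mkdir -p pics; python3 - <<'E'
from rig import arm,cams
import cv2,numpy as np
print(arm.get_obs()); print(arm.tip_extent)
for n in("side","top"):
    s=cams.snapshot(n); cv2.imwrite(f"pics/{n}0.png",s["frame"][:,:,::-1]); print(n,s["mtx"],s["T"])
    np.savez(f"pics/{n}0.npz",**s)
E
```

```text
{'time_s': 0.0, 'joint_pos': array([ 1.17339079e+00,  1.24512638e-01,  1.65164455e+00, -5.54549173e-06,
        1.36749033e+00, -8.26148159e-02]), 'qvel': array([ 0.00064016,  0.00079788,  0.00176709, -0.00139176, -0.000872  ,
        0.00047393]), 'tau': array([-1.10844841e-03, -4.17622876e+01, -3.59929991e+01,  7.73213524e-02,
        4.91488015e-02, -1.65427500e-04]), 'ee_pos': array([0.20119543, 0.61782543, 0.40349918]), 'ee_rot': array([-3.13954436e+00, -1.64157910e-04,  2.82680289e+00]), 'contact_force': array([-0.5111326 ,  0.83115114,  0.65596767]), 'ft_torque': array([-0.03950617, -0.00596452,  0.00173989]), 'grip_width': 0.09507319623094412}
0.1901
side [[480.02303223   0.         282.6044193 ]
 [  0.         480.02303223 210.23964738]
 [  0.           0.           1.        ]] [[ 0.98301178 -0.08818854  0.16096778  0.2734636 ]
 [-0.18314147 -0.529228    0.82847868 -1.19117804]
 [ 0.01212633 -0.84388418 -0.53638834  0.87825185]
 [ 0.          0.          0.          1.        ]]
top [[449.38628807   0.         281.63668553]
 [  0.         449.38628807 204.83339646]
 [  0.           0.           1.        ]] [[ 0.02077947 -0.99660128  0.07971259  0.40819629]
 [-0.99967275 -0.02190082 -0.01321898  0.00641424]
 [ 0.01491982 -0.07941182 -0.99673024  1.25289446]
 [ 0.          0.          0.          1.        ]]
```

View pics/side0.png

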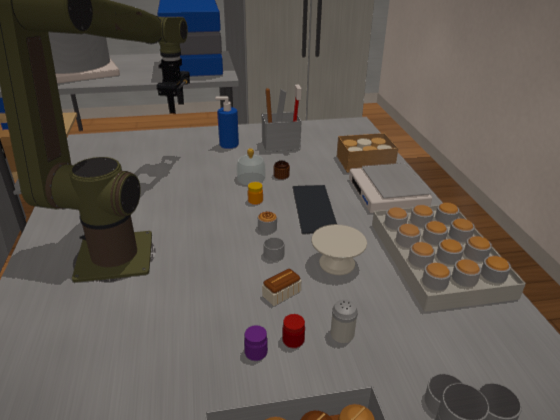

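View pics/top0.png

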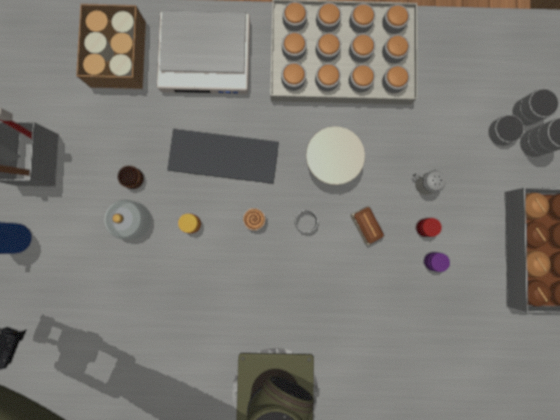

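```bash
cat > h.py <<'E'
import numpy as np,cv2
def load(n): return dict(np.load(n))
def pts(s):
    K,T=s["mtx"],s["T"]; z=s["range_z"].astype(float)
    v,u=np.mgrid[:z.shape[0],:z.shape[1]]
    P=np.stack([(u-K[0,2])/K[0,0]*z,(v-K[1,2])/K[1,1]*z,z],-1)
    W=P@T[:3,:3].T+T[:3,3]; W[z<=0]=np.nan
    return W
def ray(s,u,v,h):
    K,T=s["mtx"],s["T"]; d=T[:3,:3]@np.array([(u-K[0,2])/K[0,0],(v-K[1,2])/K[1,1],1.])
    o=T[:3,3]; return o+d*(h-o[2])/d[2]
def proj(s,p):
    K,T=s["mtx"],s["T"]; c=T[:3,:3].T@(np.asarray(p)-T[:3,3]); q=K@c; return q[:2]/q[2]
E
python3 - <<'E'
from h import *
for n in ("top","side"):
    s=load(f"pics/{n}0.npz");W=pts(s);H=W[...,2]
    print(n,np.nanmedian(H), (s["range_z"]<=0).sum())
    m=((H>0.02)&(H<0.14)).astype(np.uint8)
    k,l,st,c=cv2.connectedComponentsWithStats(m)
    for i in range(1,k):
        if st[i,4]<60: continue
        q=W[l==i]; hm=np.percentile(q[:,2],97)
        t=q[q[:,2]>hm-0.012]
        print(c[i].round(0),st[i,2:],"top",hm.round(3),"mean",t[:,:2].mean(0).round(4),"bbox",t[:,:2].min(0).round(3),t[:,:2].max(0).round(3))
s=load("pics/top0.npz")
f=s["frame"][:,:,::-1]
cv2.imwrite("pics/crop1.png",cv2.resize(f[120:285,90:480],None,fx=2,fy=2,interpolation=cv2.INTER_CUBIC))
s=load("pics/side0.npz")
f=s["frame"][:,:,::-1]
cv2.imwrite("pics/crop2.png",cv2.resize(f[140:370,210:390],None,fx=2.5,fy=2.5,interpolation=cv2.INTER_CUBIC))
E
```

```text
top 0.0009447990589148691 923
[344.  50.] [  147   103 14481] top 0.09 mean [ 0.9376 -0.1717] bbox [ 0.822 -0.345] [ 1.059 -0.   ]
[110.  44.] [  68   84 4967] top 0.09 mean [0.9331 0.4693] bbox [0.829 0.391] [1.033 0.545]
[203.  51.] [  93   83 7237] top 0.06 mean [0.9472 0.2171] bbox [0.825 0.094] [1.039 0.339]
[525. 115.] [  69   56 1866] top 0.094 mean [ 0.79   -0.6992] bbox [ 0.752 -0.742] [ 0.832 -0.66 ]
[543. 138.] [  37   39 1023] top 0.138 mean [ 0.7003 -0.6983] bbox [ 0.662 -0.715] [ 0.739 -0.68 ]
[ 28. 154.] [  56   65 2536] top 0.13 mean [0.6205 0.6459] bbox [0.546 0.62 ] [0.697 0.711]
[335. 155.] [  59   58 2687] top 0.091 mean [ 0.6367 -0.1467] bbox [ 0.561 -0.224] [ 0.715 -0.07 ]
[129. 176.] [ 25  23 455] top 0.061 mean [0.5743 0.4055] bbox [0.548 0.378] [0.601 0.434]
[430. 181.] [ 34  24 566] top 0.099 mean [ 0.5748 -0.4092] bbox [ 0.549 -0.437] [ 0.602 -0.385]
[534. 249.] [  53  126 6153] top 0.1 mean [ 0.4008 -0.6628] bbox [ 0.241 -0.734] [ 0.562 -0.634]
[126. 219.] [  45   41 1446] top 0.119 mean [0.4578 0.4039] bbox [0.447 0.393] [0.47  0.417]
[254. 218.] [ 23  24
[... 1943 characters left out ...]
0.229] [ 0.715 -0.071]
[274. 247.] [ 22  20 308] top 0.047 mean [ 0.4638 -0.077 ] bbox [ 0.434 -0.11 ] [ 0.496 -0.042]
[281. 284.] [ 40  32 780] top 0.061 mean [ 0.4553 -0.2516] bbox [ 0.408 -0.287] [ 0.505 -0.212]
[344. 318.] [ 27  39 832] top 0.097 mean [ 0.5737 -0.4175] bbox [ 0.548 -0.439] [ 0.602 -0.386]
[293. 328.] [ 23  30 585] top 0.067 mean [ 0.4539 -0.4138] bbox [ 0.43  -0.437] [ 0.479 -0.386]
[255. 341.] [ 24  32 627] top 0.067 mean [ 0.3617 -0.4353] bbox [ 0.337 -0.458] [ 0.387 -0.406]
[471. 400.] [  96   46 3279] top 0.138 mean [ 0.699  -0.7235] bbox [ 0.661 -0.76 ] [ 0.741 -0.682]
[310. 408.] [ 181   34 3720] top 0.101 mean [ 0.426  -0.6487] bbox [ 0.242 -0.708] [ 0.562 -0.634]
```

View pics/crop1.png

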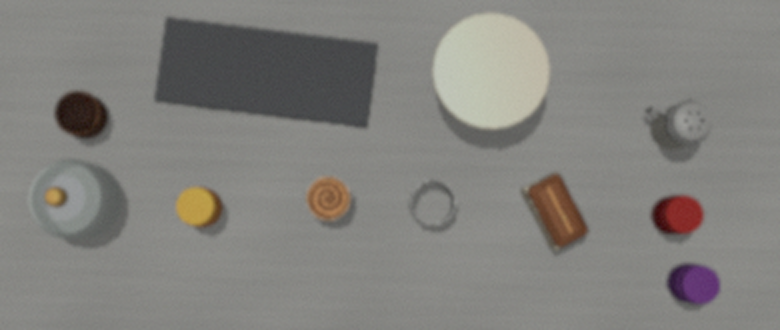

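View pics/crop2.png

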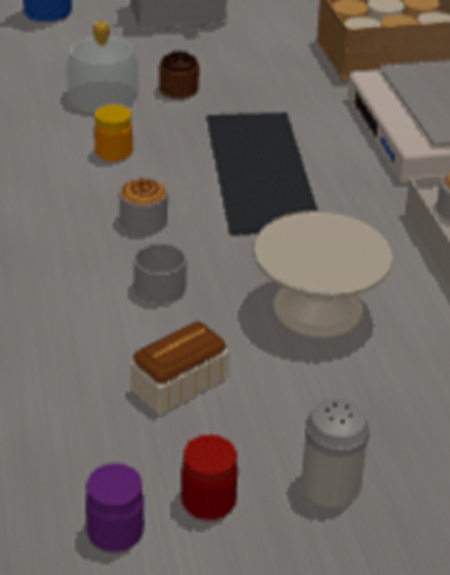

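```bash
cat >> h.py <<'E'
def slate(s):
    W=pts(s); g=s["frame"].astype(int).sum(-1)
    x,y,z=W[...,0],W[...,1],W[...,2]
    m=((g<230)&(z<0.03)&(x>.5)&(x<.75)&(y>-.12)&(y<.32)).astype(np.uint8)
    m=cv2.morphologyEx(m,cv2.MORPH_OPEN,np.ones((3,3)))
    c=max(cv2.findContours(m,cv2.RETR_EXTERNAL,cv2.CHAIN_APPROX_NONE)[0],key=cv2.contourArea)
    p=np.array([ray(s,u,v,.008)[:2] for u,v in c[:,0]])
    return cv2.minAreaRect((p*1000).astype(np.float32))
E
python3 - <<'E'
from h import *
for n in("top","side"):
    s=load(f"pics/{n}0.npz"); print(n,"slate",slate(s))
    W=pts(s);z=W[...,2]
    m=(z>.045)&(z<.075)&(abs(W[...,0]-.457)<.07)&(abs(W[...,1]+.245)<.07)
    q=(W[m][:,:2]*1000).astype(np.float32); print("loaf",cv2.minAreaRect(q),q.mean(0))
    for nm,c,lo,hi,r in(("cake",(.575,.405),.03,.075,.05),("bun",(.467,.065),.035,.075,.05),("jam",(.455,-.409),.057,.08,.05),("honey",(.452,.239),.057,.08,.05),("shaker",(.575,-.41),.05,.11,.07),("ering",(.465,-.077),.03,.06,.05),("stand",(.638,-.147),.08,.1,.1),("knob",(.458,.404),.1,.14,.05),("dome",(.458,.404),.07,.14,.07)):
        m=(z>lo)&(z<hi)&(np.hypot(W[...,0]-c[0],W[...,1]-c[1])<r)
        q=W[m]; (cc,rr)=cv2.minEnclosingCircle((q[:,:2]*1000).astype(np.float32))
        print(nm,"mean",(q.mean(0)*1000).round(1),"encl",np.round(cc,1),round(rr,1))
E
```

```text
top slate ((640.5006103515625, 156.4414520263672), (292.0226745605469, 113.96253204345703), 84.1505355834961)
loaf ((456.7989196777344, -244.15953063964844), (92.08688354492188, 51.134674072265625), 28.21769142150879) [ 456.47733 -242.39369]
cake mean [573.  402.5  51.9] encl [574.8 406.1] 31.3
bun mean [466.3  64.4  49.9] encl [466.7  65.1] 30.9
jam mean [ 454.7 -408.3   64.4] encl [ 454.5 -409. ] 26.4
honey mean [451.7 239.1  63.3] encl [451.5 239.6] 25.5
shaker mean [ 573.7 -403.4   86.1] encl [ 579.  -401.3] 39.0
ering mean [464.8 -78.3  43.1] encl [463.8 -76. ] 30.7
stand mean [ 636.8 -146.7   86.3] encl [ 637.8 -146.9] 78.2
knob mean [457.8 403.6 117.7] encl [458.2 405.7] 12.5
dome mean [457.3 401.7  85.7] encl [457.4 405.9] 50.1
side slate ((643.4200439453125, 155.9547576904297), (306.10247802734375, 121.04097747802734), 84.17894744873047)
loaf ((455.9702453613281, -246.7071533203125), (92.17137908935547, 50.41796112060547), 28.216411590576172) [ 454.6199  -253.39612]
cake mean [572.6 392.   48.7] encl [573.6 399.5] 31.6
bun mean [465.3  52.9  48.8] encl [466.7  60.5] 33.2
jam mean [ 454.2 -412.9   64.2] encl [ 454.7 -410.7] 26.2
honey mean [452.3 235.1  63.3] encl [450.1 237. ] 29.2
shaker mean [ 571.  -424.2   81.6] encl [ 575.1 -414.1] 30.3
ering mean [464.2 -77.8  38.9] encl [465.7 -76.5] 34.6
stand mean [ 636.3 -153.6   86.7] encl [ 641.1 -147.3] 82.1
knob mean [457.7 398.3 114.7] encl [456.4 399.4] 13.4
dome mean [456.9 388.   87.2] encl [458.  398.4] 49.2
```

```bash
cat > go.py <<'E'
import sys,numpy as np
from scipy.spatial.transform import Rotation as R
from rig import arm
o=arm.get_obs()
print("t",round(o["time_s"],2),"gp",(o["ee_pos"]-[0,0,.171]).round(4),"rpy deg",np.degrees(o["ee_rot"]).round(1),"F",o["contact_force"].round(1),"w",round(o["grip_width"]*1000,1),"q",o["joint_pos"].round(2))
Rc=R.from_euler("xyz",o["ee_rot"])
# args: groups of x y z yawdeg of the grasp point, tool straight down
a=np.array(sys.argv[1:],float).reshape(-1,4)
for x,y,z,yw in a:
    Rg=R.from_euler("xyz",[np.pi,0,np.radians(yw)])
    d=Rc.inv().apply(np.array([x,y,z+.171])-o["ee_pos"])
    r=(Rc.inv()*Rg).as_rotvec()
    print("->",(d/.04).round(2),(np.degrees(r)/8).round(2))
E
python3 go.py .575 .405 .16 174 .575 .405 .027 174
```

```text
t 0.1 gp [0.2012 0.6178 0.2326] rpy deg [-179.9   -0.   162. ] F [-0.2  0.2  0.5] w 95.0 q [ 1.17  0.12  1.65 -0.    1.37 -0.08]
-> [-10.53  -2.16   1.82] [-0.01 -0.   -1.5 ]
-> [-10.53  -2.16   5.14] [-0.01 -0.   -1.5 ]
```

Candidates: jam: red jar at top px (430,228), purple jar at (437,262), so red it is. Swirl bun at (254,219), not the empty ring at (307,223). The only loose dark cake is at (130,177). The crops show all of these clearly.

Request:
play_rows --moves "95 -10.53 -2.16 1.82 0 0 -1.5;95 -10.53 -2.16 1.82 0 0 -1.5;95 -10.53 -2.16 1.82 0 0 -1.5;95 -10.53 -2.16 1.82 0 0 -1.5;95 -10.53 -2.16 1.82 0 0 -1.5;95 -10.53 -2.16 1.82 0 0 -1.5;95 -10.53 -2.16 1.82 0 0 -1.5;95 -10.53 -2.16 1.82 0 0 -1.5;95 -10.53 -2.16 1.82 0 0 -1.5;95 -10.53 -2.16 1.82 0 0 -1.5;95 -10.53 -2.16 1.82 0 0 -1.5;95 -10.53 -2.16 1.82 0 0 -1.5" --force 12

```text
time_s: 1.3
ee_pos: [0.5741, 0.4057, 0.3307]
ee_rot: [-3.14, -0.001, 3.037]
contact_force: [-0.4, 0.2, 0.6]
grip_width: 0.0948
```

```bash
python3 go.py .575 .405 .027 174; python3 - <<'E'
from rig import cams
import cv2
for n in("side","top"):
    s=cams.snapshot(n); f=s["frame"][:,:,::-1]
    c=f[60:240,170:390] if n=="side" else f[120:300,60:280]
    cv2.imwrite(f"pics/{n}1.png",cv2.resize(c,None,fx=3,fy=3))
E
```

```text
t 1.3 gp [0.5741 0.4057 0.1597] rpy deg [-1.799e+02 -1.000e-01  1.740e+02] F [-0.4  0.2  0.6] w 94.8 q [ 0.54  0.29  1.59 -0.    1.27 -0.93]
-> [-0.03 -0.01  3.32] [-0.01 -0.01  0.  ]
```

View pics/side1.png

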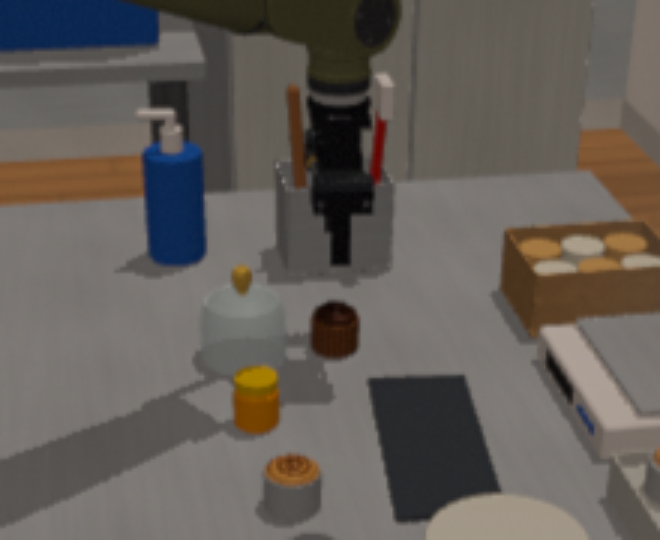

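View pics/top1.png

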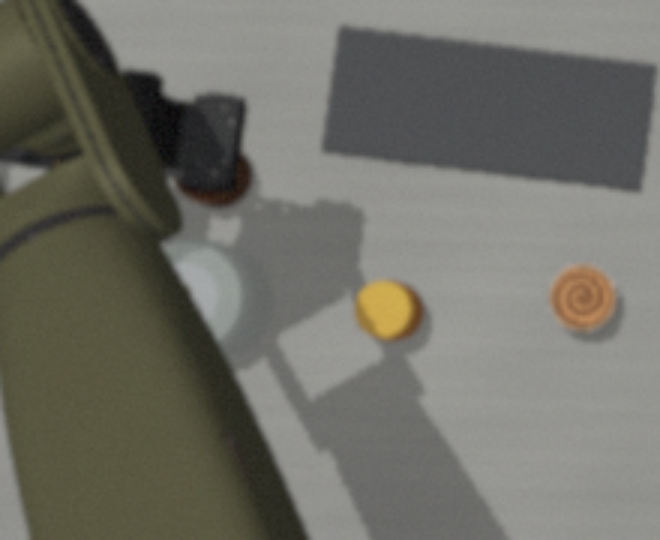

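Request:
play_rows --moves "95 -0.03 -0.01 0.8 0 0 0;95 -0.03 -0.01 1.6 0 0 0;95 -0.03 -0.01 2.4 0 0 0;95 -0.03 -0.01 3 0 0 0;95 -0.03 -0.01 3.32 0 0 0;95 -0.03 -0.01 3.32 0 0 0;55 -0.03 -0.01 3.32 0 0 0;55 -0.03 -0.01 3.32 0 0 0;50 -0.03 -0.01 3.32 0 0 0;50 -0.03 -0.01 3.32 0 0 0;50 -0.03 -0.01 3.32 0 0 0;50 -0.03 -0.01 3.32 0 0 0" --force 12

```text
time_s: 2.6
ee_pos: [0.5752, 0.4057, 0.1994]
ee_rot: [-3.141, 0.001, 3.038]
contact_force: [0.0, 1.1, 3.3]
grip_width: 0.06
```

```bash
python3 go.py .575 .405 .23 174 .638 -.147 .23 174
```

```text
t 2.6 gp [0.5752 0.4057 0.0284] rpy deg [-180.     0.   174.1] F [0.  1.1 3.3] w 60.0 q [ 0.54  0.42  1.65 -0.    1.06 -0.93]
-> [-0.   -0.02 -5.04] [-0.    0.    0.01]
-> [ -3.   -13.58  -5.03] [-0.    0.    0.01]
```

Request:
play_rows --moves "50 0 0 -0.5 0 0 0;50 0 0 -1.3 0 0 0;50 0 0 -2.2 0 0 0;50 0 0 -3.2 0 0 0;50 0 -0.4 -4.2 0 0 0;50 -0.3 -1.2 -5 0 0 0;50 -0.5 -2.2 -5 0 0 0;50 -0.7 -3.2 -5 0 0 0;50 -1 -4.2 -5 0 0 0;50 -1.2 -5.2 -5 0 0 0;50 -1.4 -6.2 -5 0 0 0;50 -1.6 -7.2 -5 0 0 0"

```text
time_s: 3.8
ee_pos: [0.6085, 0.1109, 0.3989]
ee_rot: [-3.141, -0.0, 3.038]
contact_force: [0.0, -0.4, -0.4]
grip_width: 0.0597
```

```bash
python3 go.py .638 -.147 .23 174 .638 -.147 .125 174
```

```text
t 3.8 gp [0.6085 0.1109 0.2279] rpy deg [-180.    -0.   174.1] F [ 0.  -0.4 -0.4] w 59.7 q [ 0.09  0.06  1.73 -0.    1.35 -1.37]
-> [-1.4  -6.34 -0.05] [-0.01 -0.    0.01]
-> [-1.4  -6.33  2.58] [-0.01 -0.    0.01]
```

Request:
play_rows --moves "50 -0.2 -1 0 0 0 0;50 -0.45 -2 0 0 0 0;50 -0.65 -3 0 0 0 0;50 -0.9 -4 0 0 0 0;50 -1.1 -5 0 0 0 0;50 -1.3 -5.8 0 0 0 0;50 -1.4 -6.2 0 0 0 0;50 -1.4 -6.34 0.3 0 0 0;50 -1.4 -6.34 1 0 0 0;50 -1.4 -6.34 1.7 0 0 0;50 -1.4 -6.34 2.2 0 0 0;50 -1.4 -6.34 2.2 0 0 0"

```text
time_s: 5.0
ee_pos: [0.6363, -0.1453, 0.3054]
ee_rot: [3.14, -0.01, 3.039]
contact_force: [-0.5, 0.3, -1.0]
grip_width: 0.0598
```

```bash
python3 go.py .638 -.147 .1145 174; python3 - <<'E'
from rig import cams
import cv2
for n in("side","top"):
    s=cams.snapshot(n); f=s["frame"][:,:,::-1]
    c=f[140:320,230:450] if n=="side" else f[90:240,240:440]
    cv2.imwrite(f"pics/{n}2.png",cv2.resize(c,None,fx=3,fy=3))
E
```

```text
t 5.0 gp [ 0.6363 -0.1453  0.1344] rpy deg [179.9  -0.6 174.1] F [-0.5  0.3 -1. ] w 59.8 q [-0.31  0.21  1.73 -0.    1.22 -1.78]
-> [-0.05 -0.04  0.5 ] [ 0.01 -0.07  0.02]
```

View pics/side2.png

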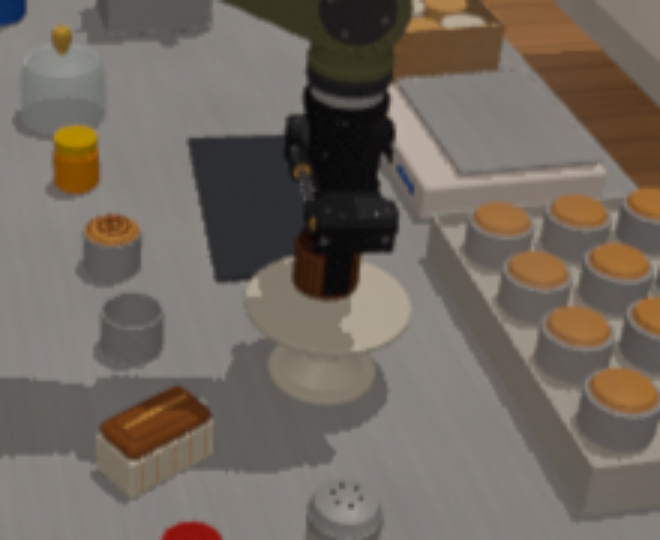

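Request:
play_rows --moves "50 -0.05 -0.04 0.15 0 -0.07 0;50 -0.05 -0.04 0.25 0 -0.07 0;50 -0.05 -0.04 0.35 0 -0.07 0;50 -0.05 -0.04 0.42 0 -0.07 0;50 -0.05 -0.04 0.47 0 -0.07 0;50 -0.05 -0.04 0.5 0 -0.07 0;50 -0.05 -0.04 0.5 0 -0.07 0"

```text
time_s: 5.8
ee_pos: [0.6395, -0.1479, 0.2901]
ee_rot: [-3.142, 0.007, 3.039]
contact_force: [0.7, 0.1, -0.9]
grip_width: 0.06
```

```bash
python3 go.py .638 -.147 .114 174  .638 -.147 .26 174
```

```text
t 5.8 gp [ 0.6395 -0.1479  0.1191] rpy deg [-180.     0.4  174.1] F [ 0.7  0.1 -0.9] w 60.0 q [-0.31  0.23  1.73  0.    1.17 -1.78]
-> [0.04 0.02 0.13] [-0.    0.05  0.02]
-> [ 0.01  0.02 -3.52] [-0.    0.05  0.02]
```

Request:
play_rows --moves "50 0.04 0.02 0.06 0 0.05 0;50 0.04 0.02 0.1 0 0.05 0;50 0.04 0.02 0.12 0 0.05 0;50 0.04 0.02 0.12 0 0.05 0;50 0.04 0.02 0.12 0 0.05 0"

```text
time_s: 6.3
ee_pos: [0.6381, -0.147, 0.2854]
ee_rot: [-3.142, 0.001, 3.039]
contact_force: [-0.8, -0.8, -0.4]
grip_width: 0.0602
```

```bash
python3 go.py .638 -.147 .114 174  .638 -.147 .26 174
```

```text
t 6.3 gp [ 0.6381 -0.147   0.1144] rpy deg [-180.     0.   174.1] F [-0.8 -0.8 -0.4] w 60.2 q [-0.31  0.23  1.74  0.    1.17 -1.78]
-> [ 0.   -0.    0.01] [-0.    0.    0.02]
-> [-0.   -0.   -3.64] [-0.    0.    0.02]
```

Request:
play_rows --moves "50 0 0 0.03 0 0 0;50 0 0 0.04 0 0 0;50 0 0 0.04 0 0 0"

```text
time_s: 6.6
ee_pos: [0.6383, -0.147, 0.2854]
ee_rot: [-3.141, 0.001, 3.039]
contact_force: [-3.6, 1.2, 5.5]
grip_width: 0.0598
```

```bash
python3 go.py .638 -.147 .26 174
```

```text
t 6.6 gp [ 0.6383 -0.147   0.1144] rpy deg [-1.800e+02  1.000e-01  1.741e+02] F [-3.6  1.2  5.5] w 59.8 q [-0.31  0.23  1.74  0.    1.17 -1.78]
-> [ 0.   -0.   -3.64] [-0.    0.01  0.02]
```

Contact felt (5.5 N upward). I'll release and rise.

Request:
play_rows --moves "66 0 0 0 0 0 0;72 0 0 0 0 0 0;80 0 0 0 0 0 0;88 0 0 0 0 0 0;88 0 0 -0.3 0 0 0;88 0 0 -1 0 0 0;88 0 0 -2 0 0 0;88 0 0 -3 0 0 0;88 0 0.5 -4 0 0 0;88 0 1.5 -4.5 0 0 0;88 0 2.5 -4.5 0 0 0;88 0 3.5 -4.5 0 0 0"

```text
time_s: 7.8
ee_pos: [0.6523, -0.0065, 0.4683]
ee_rot: [-3.141, 0.005, 3.038]
contact_force: [-0.2, -0.7, -0.5]
grip_width: 0.088
```

```bash
python3 go.py .458 .405 .26 174 .458 .405 .111 174; python3 - <<'E'
from rig import cams
from h import *
for n in("side","top"):
    s=cams.snapshot(n); f=s["frame"][:,:,::-1]
    np.savez(f"pics/{n}3.npz",**s)
    c=f[140:320,230:450] if n=="side" else f[90:240,240:440]
    cv2.imwrite(f"pics/{n}3.png",cv2.resize(c,None,fx=3,fy=3))
    W=pts(s);z=W[...,2]
    for lo,hi,r in((.08,.094,.1),(.115,.16,.05)):
        m=(z>lo)&(z<hi)&(np.hypot(W[...,0]-.638,W[...,1]+.147)<r);q=W[m]
        if len(q): print(n,lo,q.mean(0).round(4),cv2.minEnclosingCircle((q[:,:2]*1000).astype(np.float32)))
E
```

```text
t 7.8 gp [ 0.6523 -0.0065  0.2973] rpy deg [-180.     0.3  174.1] F [-0.2 -0.7 -0.5] w 88.0 q [-0.09  0.1   1.57 -0.    1.47 -1.56]
-> [5.9  9.73 0.9 ] [-0.    0.04  0.01]
-> [5.92 9.73 4.62] [-0.    0.04  0.01]
side 0.08 [ 0.632  -0.1662  0.0868] ((637.9046630859375, -149.23841857910156), 79.81632995605469)
side 0.115 [ 0.633  -0.1625  0.1349] ((636.8804931640625, -152.01211547851562), 31.255399703979492)
top 0.08 [ 0.6311 -0.1574  0.0862] ((637.3800659179688, -147.2577362060547), 78.11804962158203)
top 0.115 [ 0.6343 -0.1469  0.1392] ((637.7205810546875, -148.73204040527344), 31.17156219482422)
```

View pics/top3.png

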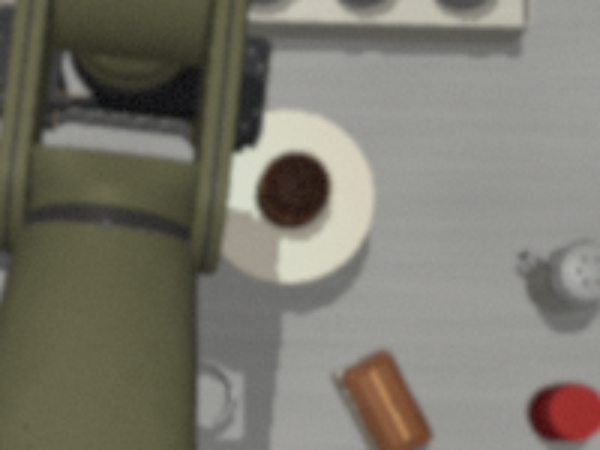

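View pics/side3.png

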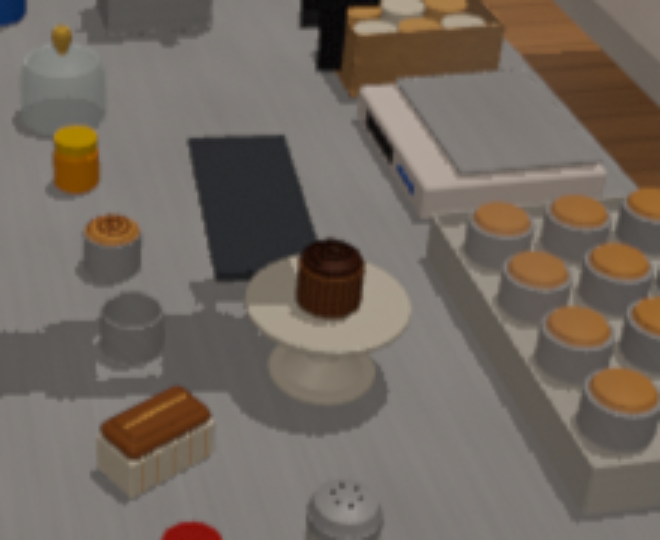

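Request:
play_rows --moves "60 0.6 1 0.2 0 0 0;60 1.2 2 0.4 0 0 0;60 1.8 3 0.6 0 0 0;60 2.4 4 0.8 0 0 0;60 3 5 0.9 0 0 0;60 3.7 6 0.9 0 0 0;60 4.3 7 0.9 0 0 0;60 4.9 8 0.9 0 0 0;60 5.4 8.9 0.9 0 0 0;60 5.8 9.5 0.9 0 0 0;60 5.9 9.73 0.9 0 0 0;60 5.9 9.73 0.9 0 0 0"

```text
time_s: 9.1
ee_pos: [0.4554, 0.4071, 0.4309]
ee_rot: [3.14, 0.003, 3.045]
contact_force: [-0.3, 0.2, 0.6]
grip_width: 0.0601
```

Request:
play_rows --moves "60 0 0 0 0 0 0;60 0 0 0 0 0 0"

```text
time_s: 9.3
ee_pos: [0.4562, 0.4059, 0.4311]
ee_rot: [3.141, 0.004, 3.044]
contact_force: [-0.1, -0.5, -0.3]
grip_width: 0.0601
```

```bash
python3 go.py .458 .405 .26 174 .458 .405 .112 174
```

```text
t 9.3 gp [0.4562 0.4059 0.2601] rpy deg [180.    0.2 174.4] F [-0.1 -0.5 -0.3] w 60.1 q [ 0.64  0.02  1.71 -0.    1.4  -0.83]
-> [-0.05 -0.02  0.  ] [0.01 0.03 0.05]
-> [-0.03 -0.02  3.7 ] [0.01 0.03 0.05]
```

Request:
play_rows --moves "60 -0.04 -0.02 0.6 0 0 0;60 -0.04 -0.02 1.3 0 0 0;60 -0.04 -0.02 2 0 0 0;60 -0.04 -0.02 2.6 0 0 0;60 -0.04 -0.02 3.1 0 0 0;60 -0.04 -0.02 3.5 0 0 0;60 -0.04 -0.02 3.7 0 0 0;60 -0.04 -0.02 3.7 0 0 0;60 -0.04 -0.02 3.7 0 0 0" --force 20

```text
time_s: 10.2
ee_pos: [0.4588, 0.4051, 0.284]
ee_rot: [3.14, 0.005, 3.043]
contact_force: [1.1, 0.2, -0.3]
grip_width: 0.0601
```

```bash
python3 go.py .458 .405 .112 174;  python3 - <<'E'
from rig import cams
from h import *
for n in("side",):
    s=cams.snapshot(n); f=s["frame"][:,:,::-1]
    c=f[60:240,170:390] 
    cv2.imwrite(f"pics/{n}4.png",cv2.resize(c,None,fx=3,fy=3))
E
```

```text
t 10.2 gp [0.4588 0.4051 0.113 ] rpy deg [179.9   0.3 174.4] F [ 1.1  0.2 -0.3] w 60.1 q [ 0.64  0.14  1.84 -0.    1.15 -0.84]
-> [ 0.02 -0.    0.03] [0.01 0.03 0.05]
```

View pics/side4.png

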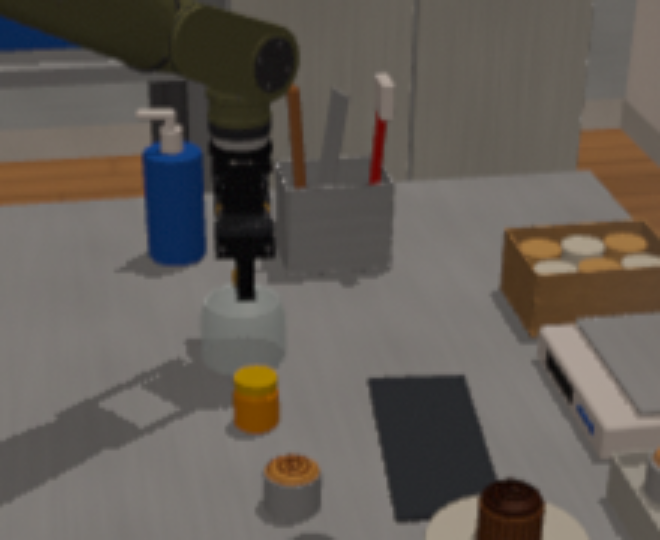

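Request:
play_rows --moves "45 0.02 0 0.03 0 0 0;35 0.02 0 0.03 0 0 0;30 0.02 0 0.03 0 0 0;20 0.02 0 0.03 0 0 0;18 0.02 0 0.03 0 0 0;18 0.02 0 0.03 0 0 0;18 0.02 0 0.03 0 0 0;18 0.02 0 0.03 0 0 0"

```text
time_s: 11.05
ee_pos: [0.4581, 0.4056, 0.2837]
ee_rot: [3.138, 0.006, 3.044]
contact_force: [0.1, 1.8, 2.0]
grip_width: 0.0248
```

```bash
python3 go.py .458 .405 .3 174
```

```text
t 11.05 gp [0.4581 0.4056 0.1127] rpy deg [179.8   0.3 174.4] F [0.1 1.8 2. ] w 24.8 q [ 0.64  0.14  1.84 -0.    1.15 -0.83]
-> [-0.03  0.   -4.68] [0.02 0.04 0.05]
```

Request:
play_rows --moves "18 0 0 -0.1 0 0 0;18 0 0 -0.3 0 0 0;18 0 0 -0.6 0 0 0;18 0 0 -0.8 0 0 0;18 0 0 -1 0 0 0;18 0 0 -1 0 0 0"

```text
time_s: 11.65
ee_pos: [0.4583, 0.4057, 0.3259]
ee_rot: [3.136, 0.009, 3.044]
contact_force: [-0.3, 0.4, -3.0]
grip_width: 0.0251
```

```bash
python3 go.py .458 .405 .3 174;  python3 - <<'E'
from rig import cams
from h import *
for n in("side",):
    s=cams.snapshot(n); f=s["frame"][:,:,::-1]
    c=f[60:240,170:390] 
    cv2.imwrite(f"pics/{n}5.png",cv2.resize(c,None,fx=3,fy=3))
E
```

```text
t 11.65 gp [0.4583 0.4057 0.1549] rpy deg [179.7   0.5 174.4] F [-0.3  0.4 -3. ] w 25.1 q [ 0.64  0.1   1.81 -0.    1.22 -0.83]
-> [-0.03  0.   -3.63] [0.04 0.06 0.05]
```

View pics/side5.png

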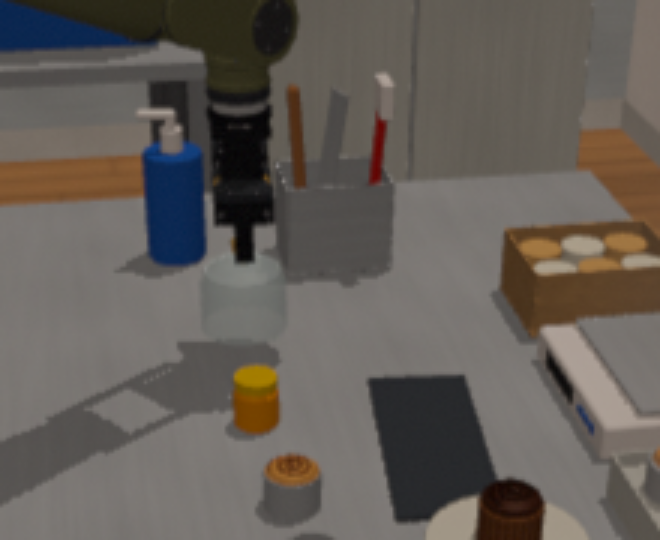

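Request:
play_rows --moves "18 0 0 -0.3 0 0 0;18 0 0 -0.8 0 0 0;18 0 0 -1.4 0 0 0;18 0 0 -2 0 0 0;18 0 0 -2.6 0 0 0;18 0 0 -3.1 0 0 0;18 0 0 -3.4 0 0 0;18 0 0 -3.5 0 0 0;18 0 0 -3.5 0 0 0"

```text
time_s: 12.6
ee_pos: [0.4569, 0.405, 0.465]
ee_rot: [3.137, 0.008, 3.044]
contact_force: [0.2, -0.0, -2.6]
grip_width: 0.0251
```

```bash
python3 go.py .638 -.148 .296 174
```

```text
t 12.6 gp [0.4569 0.405  0.294 ] rpy deg [179.7   0.4 174.4] F [ 0.2 -0.  -2.6] w 25.1 q [ 0.64  0.01  1.67 -0.    1.45 -0.83]
-> [ -5.86 -13.32  -0.07] [0.03 0.05 0.05]
```

Request:
play_rows --moves "18 -0.06 -0.13 0 0 0 0;18 -0.18 -0.4 0 0 0 0;18 -0.35 -0.8 0 0 0 0;18 -0.59 -1.33 0 0 0 0;18 -0.85 -1.93 0 0 0 0;18 -1.11 -2.53 0 0 0 0;18 -1.38 -3.13 0 0 0 0;18 -1.64 -3.73 0 0 0 0;18 -1.9 -4.33 0 0 0 0;18 -2.17 -4.93 0 0 0 0;18 -2.4 -5.46 -0.05 0 0 0;18 -2.6 -5.9 -0.1 0 0 0"

```text
time_s: 13.8
ee_pos: [0.5374, 0.1574, 0.4682]
ee_rot: [3.138, 0.007, 3.042]
contact_force: [-0.6, 0.2, -3.2]
grip_width: 0.0256
```

```bash
python3 go.py .638 -.148 .296 174
```

```text
t 13.8 gp [0.5374 0.1574 0.2972] rpy deg [179.8   0.4 174.3] F [-0.6  0.2 -3.2] w 25.6 q [ 0.19 -0.11  1.78  0.    1.46 -1.28]
-> [-3.26 -7.35  0.02] [0.03 0.05 0.04]
```

Request:
play_rows --moves "18 -0.2 -0.5 0 0 0 0;18 -0.45 -1.05 0 0 0 0;18 -0.72 -1.65 0 0 0 0;18 -1 -2.25 0 0 0 0;18 -1.27 -2.85 0 0 0 0;18 -1.53 -3.45 0 0 0 0;18 -1.8 -4.05 0 0 0 0;18 -2.06 -4.65 0 0 0 0;18 -2.33 -5.25 0 0 0 0;18 -2.6 -5.85 0 0 0 0;18 -2.82 -6.35 0 0 0 0;18 -3 -6.75 0 0 0 0"

```text
time_s: 15.0
ee_pos: [0.6298, -0.1256, 0.4676]
ee_rot: [3.138, 0.006, 3.04]
contact_force: [-0.6, 0.2, -3.6]
grip_width: 0.0252
```

```bash
python3 go.py .638 -.148 .296 174
```

```text
t 15.0 gp [ 0.6298 -0.1256  0.2966] rpy deg [179.8   0.4 174.2] F [-0.6  0.2 -3.6] w 25.2 q [-0.28  0.07  1.6   0.    1.46 -1.75]
-> [-0.26 -0.54  0.01] [0.03 0.04 0.02]
```

Request:
play_rows --moves "18 -0.18 -0.35 0 0 0 0;18 -0.24 -0.48 0 0 0 0;18 -0.26 -0.54 0 0.03 0.04 0;18 -0.26 -0.54 0 0.03 0.04 0;18 -0.26 -0.54 0 0.03 0.04 0;18 -0.26 -0.54 0 0.03 0.04 0"

```text
time_s: 15.6
ee_pos: [0.6379, -0.1473, 0.4677]
ee_rot: [-3.141, 0.001, 3.041]
contact_force: [0.3, -0.7, -2.6]
grip_width: 0.0251
```

```bash
python3 go.py .638 -.148 .296 174 .638 -.148 .201 174;  python3 - <<'E'
from rig import cams
from h import *
for n in("side","top"):
    s=cams.snapshot(n); f=s["frame"][:,:,::-1]
    c=f[120:300,230:450] if n=="side" else f[90:240,240:440]
    cv2.imwrite(f"pics/{n}6.png",cv2.resize(c,None,fx=3,fy=3))
E
```

```text
t 15.6 gp [ 0.6379 -0.1473  0.2967] rpy deg [-180.     0.   174.3] F [ 0.3 -0.7 -2.6] w 25.1 q [-0.31  0.1   1.57 -0.    1.47 -1.78]
-> [-0.   -0.02  0.02] [-0.    0.01  0.03]
-> [-0.   -0.02  2.39] [-0.    0.01  0.03]
```

View pics/side6.png

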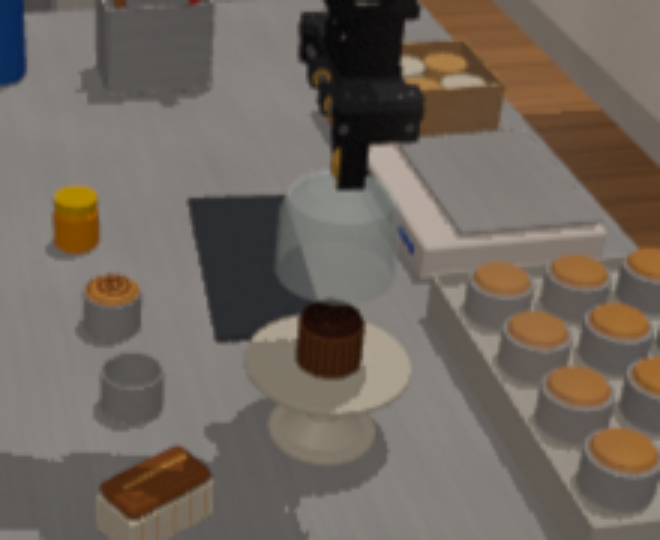

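View pics/top6.png

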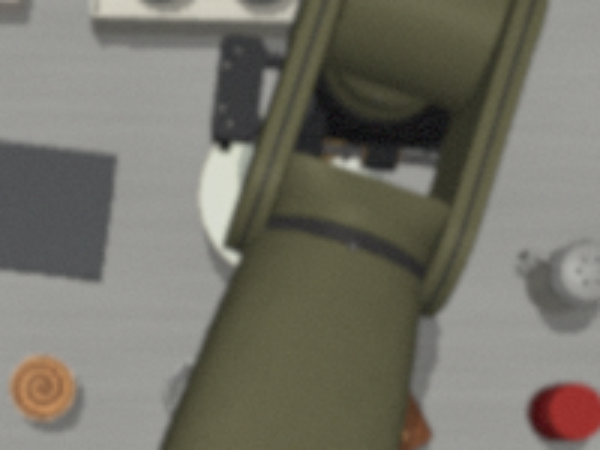

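```bash
cat > tilt.py <<'E'
from rig import cams
from h import *
def sl(s,c):
    W=pts(s);m=np.hypot(W[...,0]-c[0],W[...,1]-c[1])<.075
    q=W[m]
    for z0 in np.arange(c[2],c[2]+.1,.01):
        b=q[(abs(q[:,2]-z0)<.005)]
        if len(b)<6: continue
        # circle fit on front surface
        A=np.c_[2*b[:,:2],np.ones(len(b))];x=np.linalg.lstsq(A,(b[:,:2]**2).sum(1),rcond=None)[0]
        print(round(z0,3),len(b),"x",b[:,0].min().round(4),b[:,0].max().round(4),"mid",((b[:,0].min()+b[:,0].max())/2).round(4),"fit",x[:2].round(4),"r",np.sqrt(x[2]+x[0]**2+x[1]**2).round(4))
E
python3 - <<'E'
from tilt import *
print("before"); sl(load("pics/side0.npz"),(.458,.405,.01))
print("now"); s=cams.snapshot("side"); np.savez("pics/side6.npz",**s); sl(s,(.638,-.148,.15))
E
```

```text
before
0.01 45 x 0.4056 0.5212 mid 0.4634 fit [0.4603 0.404 ] r 0.052
0.02 68 x 0.4059 0.5063 mid 0.4561 fit [0.4584 0.4053] r 0.052
0.03 66 x 0.4065 0.5068 mid 0.4566 fit [0.4584 0.4018] r 0.0495
0.04 63 x 0.4062 0.5071 mid 0.4567 fit [0.4573 0.4022] r 0.0497
0.05 66 x 0.4056 0.5071 mid 0.4564 fit [0.458  0.4025] r 0.0498
0.06 81 x 0.4056 0.5092 mid 0.4574 fit [0.4576 0.4045] r 0.0507
0.07 85 x 0.4082 0.5099 mid 0.459 fit [0.4593 0.4052] r 0.0484
0.08 124 x 0.4112 0.5054 mid 0.4583 fit [0.4589 0.4021] r 0.04
0.09 118 x 0.4225 0.4949 mid 0.4587 fit [0.4573 0.399 ] r 0.0254
0.1 10 x 0.4475 0.4651 mid 0.4563 fit [0.4551 0.4023] r 0.0076
now
0.15 36 x 0.6231 0.6538 mid 0.6385 fit [ 0.6377 -0.1536] r 0.0106
0.19 114 x 0.5824 0.6837 mid 0.633 fit [ 0.6362 -0.1485] r 0.0526
0.2 119 x 0.5814 0.6828 mid 0.6321 fit [ 0.6363 -0.148 ] r 0.0533
0.21 142 x 0.5822 0.6846 mid 0.6334 fit [ 0.6361 -0.1487] r 0.0527
0.22 127 x 0.5819 0.6842 mid 0.633 fit [ 0.636  -0.1491] r 0.0526
0.23 137 x 0.5821 0.6816 mid 0.6318 fit [ 0.6362 -0.1492] r 0.0527
0.24 135 x 0.5818 0.6859 mid 0.6339 fit [ 0.636  -0.1494] r 0.0526
```

Request:
play_rows --moves "18 -0.02 0 0.15 0 0 0;18 -0.03 0 0.35 0 0 0;18 -0.03 0 0.6 0 0 0;18 -0.03 0 0.85 0 0 0;18 -0.03 0 1.1 0 0 0;18 -0.03 0 1.35 0 0 0;18 -0.03 0 1.6 0 0 0;18 -0.03 0 1.8 0 0 0;18 -0.03 0 1.95 0 0 0;18 -0.03 0 2.05 0 0 0;18 -0.03 0 2.1 0 0 0;18 -0.03 0 2.1 0 0 0"

```text
time_s: 16.95
ee_pos: [0.6392, -0.1478, 0.3836]
ee_rot: [-3.141, 0.001, 3.041]
contact_force: [1.1, 0.2, -3.3]
grip_width: 0.0251
```

```bash
python3 go.py .639 -.148 .1987 174; python3 - <<'E'
from tilt import *
s=cams.snapshot("side"); sl(s,(.638,-.148,.10))
E
```

```text
t 16.95 gp [ 0.6392 -0.1478  0.2126] rpy deg [-180.     0.   174.2] F [ 1.1  0.2 -3.3] w 25.1 q [-0.31  0.15  1.66 -0.    1.33 -1.78]
-> [ 0.01 -0.01  0.35] [-0.    0.01  0.03]
0.1 38 x 0.5848 0.6789 mid 0.6318 fit [ 0.6378 -0.1473] r 0.0527
0.11 117 x 0.5842 0.6843 mid 0.6342 fit [ 0.6377 -0.1487] r 0.053
0.12 110 x 0.5833 0.6866 mid 0.6349 fit [ 0.6376 -0.1492] r 0.0528
0.13 117 x 0.5828 0.6848 mid 0.6338 fit [ 0.6369 -0.1494] r 0.0524
0.14 118 x 0.5843 0.6819 mid 0.6331 fit [ 0.6373 -0.1494] r 0.0525
0.15 124 x 0.5839 0.6855 mid 0.6347 fit [ 0.6375 -0.1489] r 0.0533
0.16 146 x 0.5833 0.6847 mid 0.634 fit [ 0.6373 -0.1493] r 0.0521
0.17 153 x 0.5842 0.6869 mid 0.6355 fit [ 0.6374 -0.15  ] r 0.049
0.18 250 x 0.5887 0.6858 mid 0.6372 fit [ 0.6375 -0.1508] r 0.0423
0.19 257 x 0.5959 0.676 mid 0.6359 fit [ 0.636  -0.1534] r 0.0276
```

Request:
play_rows --moves "18 0 0 0.05 0 0 0;18 0 0 0.1 0 0 0;18 0 0 0.15 0 0 0;18 0 0 0.2 0 0 0;18 0 0 0.24 0 0 0;18 0 0 0.27 0 0 0;18 0 0 0.3 0 0 0;18 0 0 0.32 0 0 0;18 0 0 0.34 0 0 0;18 0 0 0.34 0 0 0;18 0 0 0.34 0 0 0"

```text
time_s: 18.1
ee_pos: [0.6393, -0.1478, 0.3704]
ee_rot: [-3.141, 0.001, 3.041]
contact_force: [0.6, -0.3, -2.8]
grip_width: 0.0249
```

```bash
python3 go.py .639 -.148 .1987 174
```

```text
t 18.1 gp [ 0.6393 -0.1478  0.1994] rpy deg [-1.800e+02  1.000e-01  1.742e+02] F [ 0.6 -0.3 -2.8] w 24.9 q [-0.31  0.16  1.67 -0.    1.31 -1.78]
-> [ 0.01 -0.01  0.02] [-0.    0.01  0.03]
```

Not touching yet; another few tenths of a millimetre at a time.

Request:
play_rows --moves "18 0 0 0.01 0 0 0;18 0 0 0.02 0 0 0;18 0 0 0.03 0 0 0;18 0 0 0.04 0 0 0;18 0 0 0.04 0 0 0"

```text
time_s: 18.6
ee_pos: [0.6394, -0.1477, 0.3695]
ee_rot: [-3.141, 0.002, 3.041]
contact_force: [-1.2, 0.4, 0.2]
grip_width: 0.025
```

```bash
python3 go.py .639 -.148 .1987 174
```

```text
t 18.6 gp [ 0.6394 -0.1477  0.1985] rpy deg [-1.800e+02  1.000e-01  1.742e+02] F [-1.2  0.4  0.2] w 25.0 q [-0.31  0.16  1.67 -0.    1.31 -1.78]
-> [ 0.01 -0.01 -0.  ] [-0.    0.02  0.03]
```

Request:
play_rows --moves "27 0 0 0 0 0 0;29 0 0 0 0 0 0;32 0 0 0 0 0 0;38 0 0 0 0 0 0;46 0 0 0 0 0 0;56 0 0 0 0 0 0;56 0 0 -0.2 0 0 0;56 0 0 -0.6 0 0 0;56 0 0 -1.2 0 0 0;56 0 0 -1.8 0 0 0;56 0 0 -2.4 0 0 0;56 0 0 -2.4 0 0 0"

```text
time_s: 19.8
ee_pos: [0.6396, -0.1477, 0.4724]
ee_rot: [-3.139, 0.012, 3.041]
contact_force: [0.3, -0.1, -0.3]
grip_width: 0.0561
```

```bash
python3 go.py .457 -.244 .16 208.2 .457 -.244 .027 208.2;  python3 - <<'E'
from tilt import *
s=cams.snapshot("side"); sl(s,(.638,-.148,.10)); f=s["frame"][:,:,::-1]
cv2.imwrite("pics/side7.png",cv2.resize(f[120:300,230:450],None,fx=3,fy=3))
E
```

```text
t 19.8 gp [ 0.6396 -0.1477  0.3014] rpy deg [-179.8    0.7  174.2] F [ 0.3 -0.1 -0.3] w 56.1 q [-0.31  0.1   1.56 -0.    1.47 -1.78]
-> [ 4.34 -2.84  3.49] [-0.04  0.08 -4.24]
-> [ 4.38 -2.83  6.81] [-0.04  0.08 -4.24]
0.1 111 x 0.5848 0.6842 mid 0.6345 fit [ 0.6378 -0.15  ] r 0.0522
0.11 116 x 0.5837 0.6879 mid 0.6358 fit [ 0.638  -0.1489] r 0.0528
0.12 113 x 0.5846 0.6853 mid 0.635 fit [ 0.6378 -0.149 ] r 0.0525
0.13 117 x 0.5843 0.6837 mid 0.634 fit [ 0.6381 -0.1492] r 0.0525
0.14 125 x 0.5846 0.6918 mid 0.6382 fit [ 0.6388 -0.1493] r 0.0526
0.15 159 x 0.5839 0.6878 mid 0.6359 fit [ 0.6382 -0.1489] r 0.0512
0.16 174 x 0.5871 0.6853 mid 0.6362 fit [ 0.6379 -0.1496] r 0.0469
0.17 356 x 0.5912 0.6838 mid 0.6375 fit [ 0.6362 -0.1537] r 0.0335
0.18 94 x 0.6094 0.6705 mid 0.6399 fit [ 0.6374 -0.1545] r 0.0211
0.19 20 x 0.6262 0.6479 mid 0.6371 fit [ 0.6378 -0.1504] r 0.0095
```

View pics/side7.png

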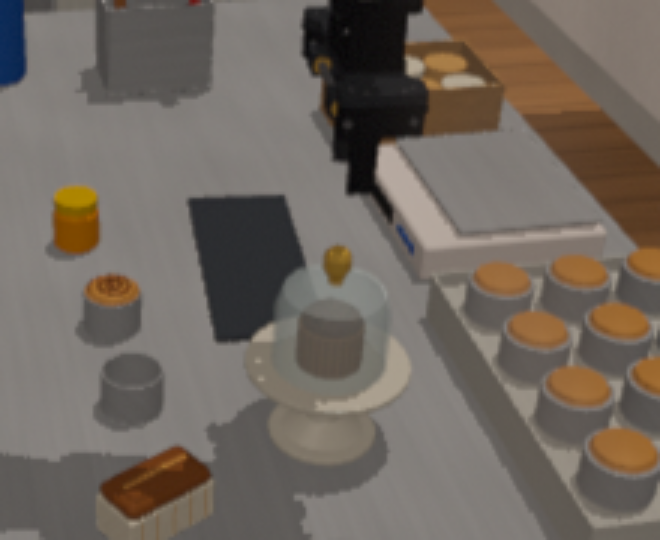

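Request:
play_rows --moves "90 0.8 -0.5 0 0 0 0;90 1.7 -1.1 0 0 0 -1;90 2.6 -1.7 0 0 0 -2;90 3.5 -2.3 0.4 0 0 -3;90 4.2 -2.75 1.2 -0.04 0.08 -4;90 4.35 -2.84 2.2 -0.04 0.08 -4.24;90 4.34 -2.84 3 -0.04 0.08 -4.24;90 4.34 -2.84 3.4 -0.04 0.08 -4.24;90 4.34 -2.84 3.49 -0.04 0.08 -4.24;90 4.34 -2.84 3.49 -0.04 0.08 -4.24;90 4.34 -2.84 3.49 -0.04 0.08 -4.24" --force 12

```text
time_s: 20.95
ee_pos: [0.4572, -0.2439, 0.3304]
ee_rot: [-3.141, -0.002, -2.649]
contact_force: [-0.5, 0.0, 0.8]
grip_width: 0.0904
```

```bash
python3 go.py .457 -.245 .16 208.2 .457 -.245 .027 208.2;  python3 - <<'E'
from tilt import *
for n in("side","top"):
    s=cams.snapshot(n); f=s["frame"][:,:,::-1]
    c=f[180:360,200:420] if n=="side" else f[120:270,270:470]
    cv2.imwrite(f"pics/{n}8.png",cv2.resize(c,None,fx=3,fy=3))
E
```

```text
t 20.95 gp [ 0.4572 -0.2439  0.1594] rpy deg [-1.800e+02 -1.000e-01 -1.518e+02] F [-0.5  0.   0.8] w 90.4 q [-0.59 -0.11  2.01 -0.    1.24 -2.66]
-> [ 0.02 -0.02 -0.01] [-0.   -0.01 -0.  ]
-> [ 0.01 -0.02  3.31] [-0.   -0.01 -0.  ]
```

View pics/side8.png

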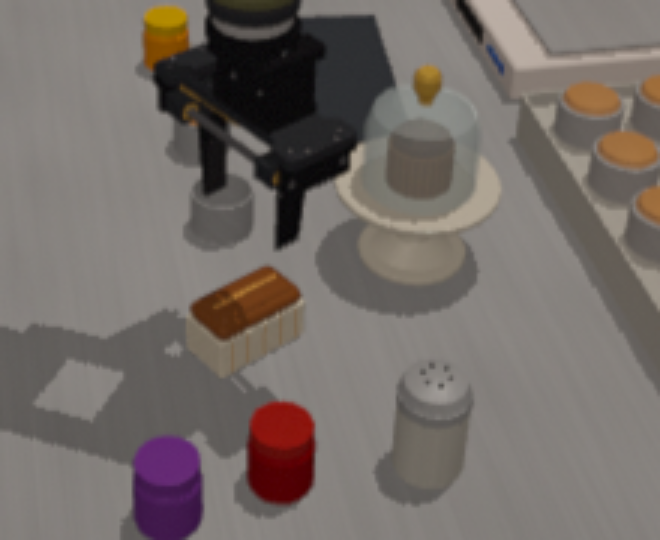

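Request:
play_rows --moves "90 0.01 -0.02 0.6 0 0 0;90 0.01 -0.02 1.4 0 0 0;90 0.01 -0.02 2.2 0 0 0;90 0.01 -0.02 2.8 0 0 0;90 0.01 -0.02 3.15 0 0 0;90 0.01 -0.02 3.31 0 0 0;90 0.01 -0.02 3.31 0 0 0;65 0.01 -0.02 3.31 0 0 0;50 0.01 -0.02 3.31 0 0 0;44 0.01 -0.02 3.31 0 0 0;44 0.01 -0.02 3.31 0 0 0;44 0.01 -0.02 3.31 0 0 0" --force 12

```text
time_s: 22.25
ee_pos: [0.4571, -0.2449, 0.1985]
ee_rot: [-3.141, -0.001, -2.65]
contact_force: [-0.3, 0.5, -0.0]
grip_width: 0.0552
```

```bash
python3 go.py .457 -.245 .16 208.2 .6305 .0515 .16 174.15
```

```text
t 22.25 gp [ 0.4571 -0.2449  0.0275] rpy deg [-1.800e+02 -1.000e-01 -1.518e+02] F [-0.3  0.5 -0. ] w 55.2 q [-0.6   0.06  2.09 -0.    0.99 -2.66]
-> [ 0.01 -0.   -3.31] [-0.   -0.01 -0.  ]
-> [-7.32  4.48 -3.32] [-0.01 -0.01  4.25]
```

Request:
play_rows --moves "44 0 0 0 0 0 0;44 0 0 0 0 0 0;44 0 0 -0.3 0 0 0;44 0 0 -0.9 0 0 0;44 0 0 -1.7 0 0 0;44 0 0 -2.5 0 0 0;44 0 0 -3.1 0 0 0;44 0 0 -3.3 0 0 0;44 0 0 -3.3 0 0 0"

```text
time_s: 23.15
ee_pos: [0.4574, -0.2449, 0.3322]
ee_rot: [-3.138, 0.0, -2.65]
contact_force: [-0.3, -0.2, -1.1]
grip_width: 0.0521
```

```bash
python3 go.py .47 .0 .16 190 .47 .05 .16 180 .6305 .0515 .16 174.15;  python3 - <<'E'
from tilt import *
for n in("side",):
    s=cams.snapshot(n); f=s["frame"][:,:,::-1]
    c=f[180:360,200:420] if n=="side" else f[120:270,270:470]
    cv2.imwrite(f"pics/{n}9.png",cv2.resize(c,None,fx=3,fy=3))
E
```

```text
t 23.15 gp [ 0.4574 -0.2449  0.1612] rpy deg [-179.8    0.  -151.8] F [-0.3 -0.2 -1.1] w 52.1 q [-0.59 -0.11  2.01 -0.    1.24 -2.66]
-> [-3.17  5.25  0.01] [-0.03  0.01  2.27]
-> [-3.76  6.35  0.01] [-0.02  0.01  3.52]
-> [-7.31  4.49  0.01] [-0.02  0.01  4.25]
```

View pics/side9.png

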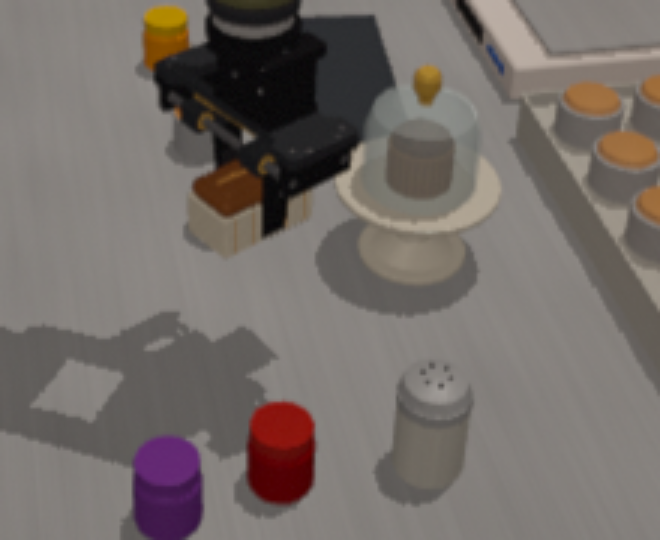

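Request:
play_rows --moves "44 -0.2 0.35 0 0 0 0;44 -0.5 0.9 0 0 0 0.2;44 -0.9 1.5 0 0 0 0.6;44 -1.3 2.15 0 0 0 1;44 -1.7 2.8 0 0 0 1.4;44 -2.1 3.45 0 0 0 1.8;44 -2.5 4.1 0 0 0 2.2;44 -2.85 4.75 0 0 0 2.6;44 -3.25 5.35 0 0 0 3;44 -3.6 5.9 0 0 0 3.3;44 -3.76 6.25 0 0 0 3.5;44 -3.8 6.35 0 0 0 3.52"

```text
time_s: 24.4
ee_pos: [0.47, 0.0529, 0.3279]
ee_rot: [-3.141, -0.005, -3.139]
contact_force: [0.5, -0.9, -1.8]
grip_width: 0.0517
```

```bash
python3 go.py  .6305 .0515 .16 174.15 .6305 .0515 .036 174.15
```

```text
t 24.4 gp [0.47   0.0529 0.1569] rpy deg [-180.    -0.3 -179.8] F [ 0.5 -0.9 -1.8] w 51.7 q [-0.   -0.22  2.11 -0.    1.25 -1.57]
-> [-4.01 -0.05 -0.09] [-0.01 -0.03  0.75]
-> [-4.03 -0.05  3.01] [-0.01 -0.03  0.75]
```

Request:
play_rows --moves "44 -0.4 0 -0.05 0 0 0.1;44 -1 -0.02 -0.05 0 0 0.2;44 -1.6 -0.03 -0.05 0 0 0.3;44 -2.2 -0.04 -0.05 0 0 0.4;44 -2.8 -0.04 -0.05 0 0 0.6;44 -3.4 -0.05 0 0 0 0.7;44 -3.8 -0.05 0.2 0 0 0.75;44 -4.01 -0.05 0.7 0 0 0.75;44 -4.01 -0.05 1.4 0 0 0.75;44 -4.02 -0.05 2.1 0 0 0.75;44 -4.02 -0.05 2.6 0 0 0.75;44 -4.02 -0.05 2.75 0 0 0.75"

```text
time_s: 25.6
ee_pos: [0.6283, 0.0511, 0.2126]
ee_rot: [-3.139, -0.012, 3.04]
contact_force: [-0.2, -0.2, -1.4]
grip_width: 0.052
```

Request:
play_rows --moves "44 0 0 0 0 0 0;44 0 0 0 0 0 0"

```text
time_s: 25.8
ee_pos: [0.6281, 0.0509, 0.2124]
ee_rot: [-3.139, -0.013, 3.04]
contact_force: [-0.2, -0.4, -1.2]
grip_width: 0.052
```

```bash
python3 go.py  .6305 .0515 .0355 174.15;  python3 - <<'E'
from tilt import *
for n in("side",):
    s=cams.snapshot(n); f=s["frame"][:,:,::-1]
    c=f[120:300,230:450]
    cv2.imwrite(f"pics/{n}10.png",cv2.resize(c,None,fx=3,fy=3))
E
```

```text
t 25.8 gp [0.6281 0.0509 0.0414] rpy deg [-179.9   -0.8  174.2] F [-0.2 -0.4 -1.2] w 52.0 q [-0.    0.27  1.83 -0.    1.06 -1.47]
-> [-0.06  0.02  0.15] [-0.02 -0.1   0.  ]
```

View pics/side10.png

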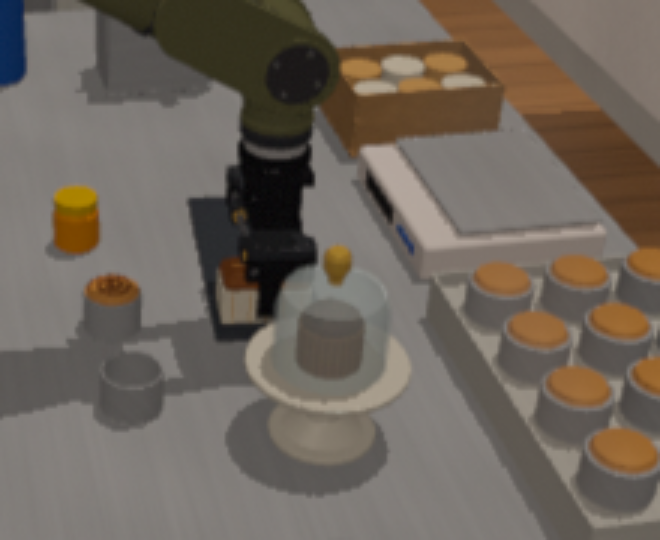

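Request:
play_rows --moves "44 -0.07 0.02 0.05 -0.02 -0.1 0;44 -0.07 0.02 0.09 -0.02 -0.1 0;44 -0.07 0.02 0.13 -0.02 -0.1 0;44 -0.07 0.02 0.15 -0.02 -0.1 0;44 -0.07 0.02 0.17 -0.02 -0.1 0;44 -0.07 0.02 0.17 -0.02 -0.1 0;44 -0.07 0.02 0.17 -0.02 -0.1 0"

```text
time_s: 26.55
ee_pos: [0.6313, 0.0515, 0.2065]
ee_rot: [3.141, 0.002, 3.04]
contact_force: [-0.1, 0.0, -0.5]
grip_width: 0.0517
```

```bash
python3 go.py  .631 .0515 .0355 174.15
```

```text
t 26.55 gp [0.6313 0.0515 0.0355] rpy deg [1.800e+02 1.000e-01 1.742e+02] F [-0.1  0.  -0.5] w 51.7 q [-0.    0.28  1.83  0.    1.03 -1.47]
-> [ 0.01 -0.    0.  ] [0.   0.02 0.  ]
```

Request:
play_rows --moves "44 0 0 0.02 0 0 0;44 0 0 0.03 0 0 0;44 0 0 0.03 0 0 0"

```text
time_s: 26.85
ee_pos: [0.6315, 0.0515, 0.2065]
ee_rot: [3.141, 0.002, 3.04]
contact_force: [-3.7, -0.0, 4.9]
grip_width: 0.052
```

```bash
python3 go.py  .466 .065 .18 174.15  .466 .065 .027 174.15
```

```text
t 26.85 gp [0.6315 0.0515 0.0355] rpy deg [1.800e+02 1.000e-01 1.742e+02] F [-3.7 -0.   4.9] w 52.0 q [-0.    0.28  1.83  0.    1.03 -1.47]
-> [ 4.14 -0.08 -3.62] [0.   0.02 0.  ]
-> [ 4.15 -0.08  0.2 ] [0.   0.02 0.  ]
```

Request:
play_rows --moves "58 0 0 0 0 0 0;64 0 0 0 0 0 0;72 0 0 0 0 0 0;72 0 0 -0.2 0 0 0;72 0 0 -1 0 0 0;72 0 0 -2 0 0 0;72 0.3 0 -3 0 0 0;90 1.2 0 -3.6 0 0 0;90 2.3 0 -3.6 0 0 0;90 3.3 -0.05 -3.6 0 0 0;90 4 -0.08 -3.6 0 0 0;90 4.14 -0.08 -3.6 0 0 0"

```text
time_s: 28.05
ee_pos: [0.4638, 0.0653, 0.3502]
ee_rot: [3.141, 0.003, 3.04]
contact_force: [0.2, 0.2, -0.1]
grip_width: 0.0897
```

Request:
play_rows --moves "90 0 0 0 0 0 0;90 0 0 0 0 0 0"

```text
time_s: 28.25
ee_pos: [0.4645, 0.0653, 0.3509]
ee_rot: [3.141, 0.004, 3.04]
contact_force: [-0.2, 0.4, 0.3]
grip_width: 0.0899
```

```bash
python3 go.py   .4665 .065 .027 174.15;  python3 - <<'E'
from tilt import *
s=cams.snapshot("side"); f=s["frame"][:,:,::-1]; W=pts(s);z=W[...,2]
cv2.imwrite("pics/side11.png",cv2.resize(f[120:300,230:450],None,fx=3,fy=3))
s=cams.snapshot("top"); f=s["frame"][:,:,::-1];W=pts(s);z=W[...,2]
cv2.imwrite("pics/top11.png",cv2.resize(f[90:270,130:370],None,fx=3,fy=3))
m=(z>.045)&(z<.085)&(abs(W[...,0]-.631)<.07)&(abs(W[...,1]-.05)<.07)
q=(W[m][:,:2]*1000).astype(np.float32); print("loaf",cv2.minAreaRect(q),q.mean(0))
E
```

```text
t 28.25 gp [0.4645 0.0653 0.1799] rpy deg [180.    0.2 174.2] F [-0.2  0.4  0.3] w 89.9 q [ 0.02 -0.25  2.1   0.    1.29 -1.44]
-> [-0.04 -0.    3.82] [0.01 0.03 0.01]
loaf ((632.6961059570312, 49.36371612548828), (51.51243209838867, 94.0089111328125), 84.23995208740234) [630.29926  48.89448]
```

View pics/side11.png

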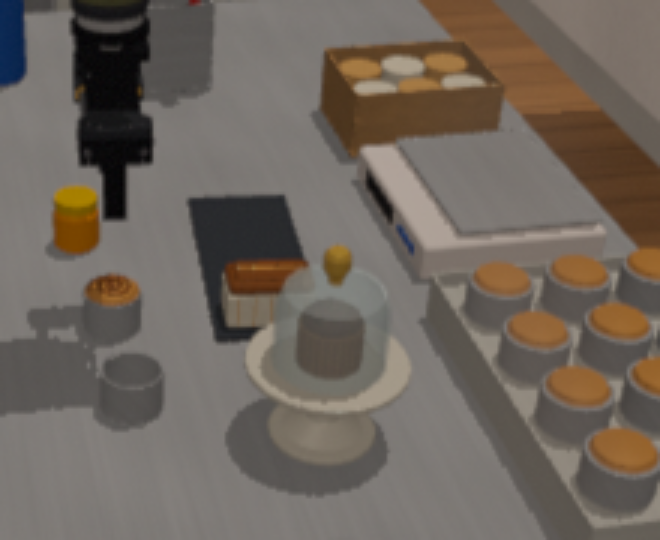

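View pics/top11.png

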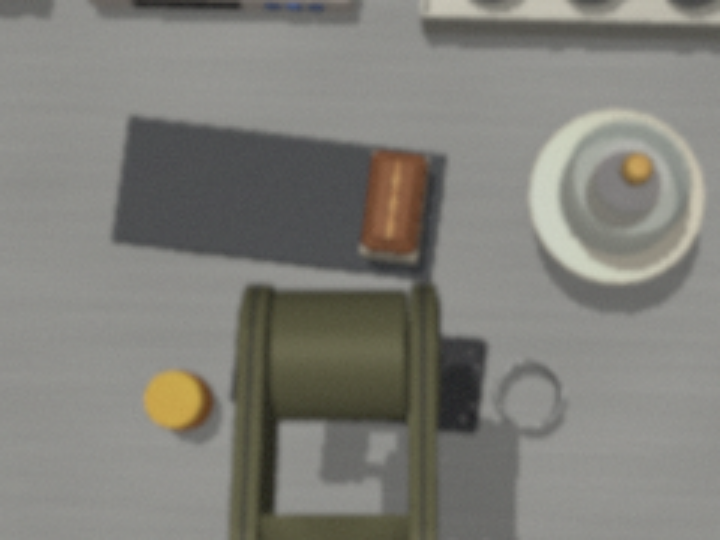

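Request:
play_rows --moves "90 -0.04 0 0.7 0 0 0;90 -0.04 0 1.6 0 0 0;90 -0.04 0 2.5 0 0 0;90 -0.04 0 3.2 0 0 0;90 -0.04 0 3.65 0 0 0;90 -0.04 0 3.82 0 0 0;90 -0.04 0 3.82 0 0 0;70 -0.04 0 3.82 0 0 0;56 -0.04 0 3.82 0 0 0;54 -0.04 0 3.82 0 0 0;54 -0.04 0 3.82 0 0 0;54 -0.04 0 3.82 0 0 0" --force 15

```text
time_s: 29.55
ee_pos: [0.4672, 0.0652, 0.1986]
ee_rot: [3.14, 0.005, 3.04]
contact_force: [-0.3, 1.3, 3.3]
grip_width: 0.0619
```

```bash
python3 go.py   .4665 .065 .13 174.15 .655 .262 .13 174.15
```

```text
t 29.55 gp [0.4672 0.0652 0.0276] rpy deg [179.9   0.3 174.2] F [-0.3  1.3  3.3] w 61.9 q [ 0.02 -0.04  2.2   0.    0.98 -1.45]
-> [ 0.01 -0.   -2.56] [0.01 0.03 0.01]
-> [-4.18  5.37 -2.53] [0.01 0.03 0.01]
```

Request:
play_rows --moves "54 0 0 -0.3 0 0 0;54 0 0 -1 0 0 0;54 0 0 -1.8 0 0 0;54 -0.1 0.1 -2.4 0 0 0;54 -0.4 0.5 -2.6 0 0 0;54 -0.9 1.1 -2.6 0 0 0;54 -1.4 1.75 -2.6 0 0 0;54 -1.9 2.4 -2.6 0 0 0;54 -2.4 3.05 -2.55 0 0 0;54 -2.9 3.7 -2.55 0 0 0;54 -3.4 4.35 -2.55 0 0 0;54 -3.8 4.9 -2.55 0 0 0"

```text
time_s: 30.75
ee_pos: [0.6386, 0.2459, 0.3018]
ee_rot: [3.141, 0.005, 3.041]
contact_force: [0.2, 0.5, -2.0]
grip_width: 0.0615
```

```bash
python3 go.py   .653 .262 .13 174.15 .653 .262 .036 174.15
```

```text
t 30.75 gp [0.6386 0.2459 0.1308] rpy deg [179.9   0.3 174.2] F [ 0.2  0.5 -2. ] w 61.5 q [ 0.29  0.27  1.66 -0.    1.21 -1.18]
-> [-0.32  0.44  0.02] [0.01 0.03 0.01]
-> [-0.31  0.43  2.37] [0.01 0.03 0.01]
```

Request:
play_rows --moves "54 -0.25 0.33 0 0 0.03 0;54 -0.31 0.43 0.2 0 0.03 0;54 -0.31 0.43 0.7 0 0.03 0;54 -0.31 0.43 1.2 0 0.03 0;54 -0.31 0.43 1.7 0 0.03 0;54 -0.31 0.43 2.05 0 0.03 0;54 -0.31 0.43 2.15 0 0.03 0;54 -0.31 0.43 2.15 0 0.03 0;54 -0.31 0.43 2.15 0 0.03 0;54 -0.31 0.43 2.15 0 0.03 0"

```text
time_s: 31.75
ee_pos: [0.6536, 0.2619, 0.2176]
ee_rot: [3.14, 0.003, 3.041]
contact_force: [0.1, 0.8, -2.2]
grip_width: 0.062
```

```bash
python3 go.py    .653 .262 .0356 174.15
```

```text
t 31.75 gp [0.6536 0.2619 0.0466] rpy deg [179.9   0.2 174.2] F [ 0.1  0.8 -2.2] w 62.0 q [ 0.3   0.4   1.65  0.    1.09 -1.17]
-> [0.02 0.   0.27] [0.01 0.02 0.01]
```

Request:
play_rows --moves "54 0 0 0.08 0 0 0;54 0 0 0.15 0 0 0;54 0 0 0.2 0 0 0;54 0 0 0.24 0 0 0;54 0 0 0.27 0 0 0;54 0 0 0.29 0 0 0;54 0 0 0.3 0 0 0;54 0 0 0.3 0 0 0"

```text
time_s: 32.55
ee_pos: [0.6539, 0.2621, 0.2067]
ee_rot: [3.139, 0.003, 3.041]
contact_force: [-2.5, -1.4, 4.7]
grip_width: 0.0616
```

```bash
python3 go.py    .653 .262 .0356 174.15 .64 .262 .2 174.15
```

```text
t 32.55 gp [0.6539 0.2621 0.0357] rpy deg [179.9   0.2 174.2] F [-2.5 -1.4  4.7] w 61.6 q [ 0.3   0.42  1.65  0.    1.07 -1.17]
-> [ 0.02 -0.    0.  ] [0.02 0.02 0.01]
-> [ 0.33 -0.03 -4.11] [0.02 0.02 0.01]
```

Request:
play_rows --moves "66 0 0 0 0 0 0;72 0 0 0 0 0 0;80 0 0 0 0 0 0;84 0 0 -0.2 0 0 0;84 0 0 -1 0 0 0;84 0 0 -2 0 0 0;84 0 0 -3 0 0 0;84 0 -0.2 -4.2 0 0 0;84 0.5 -1.2 -5.4 0 0 0;84 1 -2.2 -5.6 0 0 0;84 1.4 -3.2 -5.6 0 0 0;84 1.7 -4.2 -5.6 0 0 0"

```text
time_s: 33.75
ee_pos: [0.5671, 0.1001, 0.4325]
ee_rot: [3.139, 0.007, 3.041]
contact_force: [-0.0, 0.0, 0.8]
grip_width: 0.084
```

```bash
python3 go.py .455 -.41 .25 174.15
```

```text
t 33.75 gp [0.5671 0.1001 0.2615] rpy deg [179.9   0.4 174.3] F [-0.   0.   0.8] w 84.0 q [ 0.08 -0.06  1.79  0.    1.4  -1.39]
-> [  1.51 -12.97   0.24] [0.02 0.05 0.01]
```

Request:
play_rows --moves "84 0.2 -1 0 0 0 0;84 0.4 -2.1 0 0 0 0;84 0.6 -3.2 0 0 0 0;84 0.8 -4.3 0 0 0 0;84 0.95 -5.4 0 0 0 0;84 1.1 -6.5 0 0 0 0;84 1.2 -7.6 0 0 0 0;84 1.3 -8.7 0 0 0 0;84 1.4 -9.8 0 0 0 0;84 1.45 -10.9 0 0 0 0;84 1.5 -12 0.2 0 0 0;84 1.51 -12.8 0.24 0 0 0"

```text
time_s: 34.95
ee_pos: [0.4548, -0.4055, 0.4208]
ee_rot: [3.139, 0.007, 3.04]
contact_force: [0.8, 0.4, -0.0]
grip_width: 0.084
```

Request:
play_rows --moves "84 0 -0.2 0 0 0 0;84 0 -0.2 0 0 0 0;84 0 -0.2 0 0 0 0"

```text
time_s: 35.25
ee_pos: [0.4542, -0.4127, 0.4211]
ee_rot: [3.139, 0.007, 3.04]
contact_force: [-0.3, -0.4, 0.4]
grip_width: 0.0838
```

```bash
python3 go.py .455 -.41 .15 174.15 .455 -.41 .03 174.15;  python3 - <<'E'
from tilt import *
s=cams.snapshot("side"); f=s["frame"][:,:,::-1]; W=pts(s);z=W[...,2]
cv2.imwrite("pics/side12.png",cv2.resize(f[120:390,210:450],None,fx=2.2,fy=2.2))
s=cams.snapshot("top"); f=s["frame"][:,:,::-1]
np.savez("pics/top12.npz",**s)
cv2.imwrite("pics/top12.png",cv2.resize(f[90:270,130:370],None,fx=3,fy=3))
W=pts(s);z=W[...,2]
for nm,c,lo,hi,r in(("bun",(.653,.262),.043,.075,.05),("knob",(.638,-.148),.185,.22,.03)):
  m=(z>lo)&(z<hi)&(np.hypot(W[...,0]-c[0],W[...,1]-c[1])<r);q=W[m]
  if len(q): print(nm,q.mean(0).round(4),cv2.minEnclosingCircle((q[:,:2]*1000).astype(np.float32)))
m=(z>.045)&(z<.085)&(abs(W[...,0]-.631)<.07)&(abs(W[...,1]-.05)<.07)
q=(W[m][:,:2]*1000).astype(np.float32); print("loaf",cv2.minAreaRect(q))
E
```

```text
t 35.25 gp [ 0.4542 -0.4127  0.2501] rpy deg [179.8   0.4 174.2] F [-0.3 -0.4  0.4] w 83.8 q [-0.83  0.03  1.72  0.01  1.39 -2.3 ]
-> [0.   0.06 2.5 ] [0.02 0.05 0.  ]
-> [0.02 0.05 5.5 ] [0.02 0.05 0.  ]
bun [0.651  0.2585 0.0572] ((652.5280151367188, 260.26458740234375), 31.318496704101562)
knob [ 0.6357 -0.1471  0.2049] ((637.6293334960938, -148.1741943359375), 12.928191184997559)
loaf ((632.5123901367188, 49.163002014160156), (51.75212097167969, 93.86255645751953), 84.64254760742188)
```

View pics/side12.png

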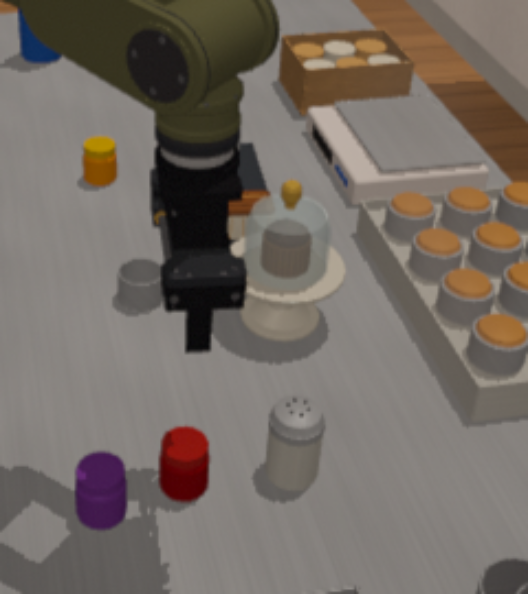

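View pics/top12.png

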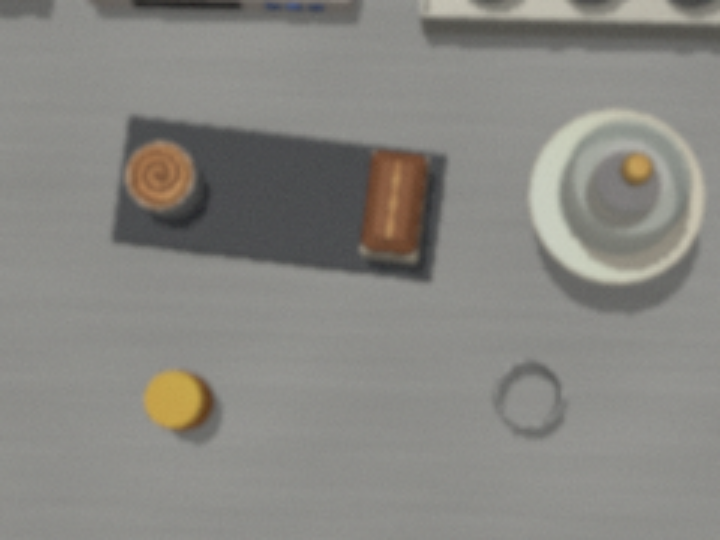

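Request:
play_rows --moves "84 0.02 0.05 0.6 0 0.05 0;84 0.02 0.05 1.5 0 0.05 0;84 0.02 0.05 2.4 0 0.05 0;84 0.02 0.05 3.3 0 0.05 0;84 0.02 0.05 4.2 0 0.05 0;84 0.02 0.05 4.9 0 0.05 0;84 0.02 0.05 5.3 0 0.05 0;84 0.02 0.05 5.5 0 0.05 0;84 0.02 0.05 5.5 0 0.05 0;65 0.02 0.05 5.5 0 0.05 0;48 0.02 0.05 5.5 0 0.05 0;46 0.02 0.05 5.5 0 0.05 0" --force 15

```text
time_s: 36.55
ee_pos: [0.4559, -0.4102, 0.2029]
ee_rot: [3.141, 0.002, 3.041]
contact_force: [-1.5, -0.9, -0.5]
grip_width: 0.0655
```

Request:
play_rows --moves "46 0 0 0 0 0 0;46 0 0 0 0 0 0;46 0 0 0 0 0 0;46 0 0 0 0 0 0"

```text
time_s: 36.95
ee_pos: [0.4561, -0.4104, 0.2037]
ee_rot: [-3.142, 0.003, 3.041]
contact_force: [0.4, 1.0, 5.3]
grip_width: 0.0535
```

```bash
python3 go.py .455 -.41 .28 174.15 .6415 .157 .28 174.15
```

```text
t 36.95 gp [ 0.4561 -0.4104  0.0327] rpy deg [-180.     0.2  174.2] F [0.4 1.  5.3] w 53.5 q [-0.82  0.25  1.87  0.    1.02 -2.29]
-> [ 0.01  0.01 -6.18] [-0.    0.02  0.01]
-> [-3.21 14.58 -6.17] [-0.    0.02  0.01]
```

Request:
play_rows --moves "46 0 0 -0.3 0 0 0;46 0 0 -1 0 0 0;46 0 0 -1.9 0 0 0;46 0 0 -2.8 0 0 0;46 0 0 -3.7 0 0 0;46 0 0 -4.6 0 0 0;46 0 0 -5.4 0 0 0;46 0 0.1 -6 0 0 0;46 -0.1 0.5 -6.2 0 0 0;46 -0.3 1.2 -6.2 0 0 0;46 -0.45 2 -6.2 0 0 0;46 -0.6 2.8 -6.2 0 0 0"

```text
time_s: 38.15
ee_pos: [0.4905, -0.2993, 0.45]
ee_rot: [3.14, 0.001, 3.041]
contact_force: [0.3, 0.2, -2.3]
grip_width: 0.0535
```

```bash
python3 go.py  .6415 .157 .28 174.15
```

```text
t 38.15 gp [ 0.4905 -0.2993  0.279 ] rpy deg [1.799e+02 1.000e-01 1.742e+02] F [ 0.3  0.2 -2.3] w 53.5 q [-0.64 -0.07  1.77  0.    1.44 -2.11]
-> [-2.61 11.73 -0.  ] [0.01 0.01 0.01]
```

Request:
play_rows --moves "46 -0.15 0.8 0 0 0 0;46 -0.35 1.7 0 0 0 0;46 -0.55 2.6 0 0 0 0;46 -0.8 3.6 0 0 0 0;46 -1 4.6 0 0 0 0;46 -1.2 5.6 0 0 0 0;46 -1.45 6.6 0 0 0 0;46 -1.7 7.6 0 0 0 0;46 -1.9 8.6 0 0 0 0;46 -2.1 9.5 0 0 0 0;46 -2.3 10.3 0 0 0 0;46 -2.45 10.9 0 0 0 0"

```text
time_s: 39.35
ee_pos: [0.6314, 0.1276, 0.4489]
ee_rot: [3.14, -0.002, 3.043]
contact_force: [0.3, -0.4, -1.5]
grip_width: 0.0537
```

```bash
python3 go.py  .6415 .157 .28 174.15 .6415 .157 .0407 174.15
```

```text
t 39.35 gp [0.6314 0.1276 0.2779] rpy deg [ 1.799e+02 -1.000e-01  1.743e+02] F [ 0.3 -0.4 -1.5] w 53.7 q [ 0.12  0.09  1.61  0.    1.44 -1.36]
-> [-0.18  0.76 -0.05] [ 0.01 -0.02  0.02]
-> [-0.19  0.75  5.93] [ 0.01 -0.02  0.02]
```

Request:
play_rows --moves "46 -0.15 0.55 0 0 0 0;46 -0.19 0.72 0 0 0 0;46 -0.19 0.75 0.4 0 0 0;46 -0.19 0.75 1.1 0 0 0;46 -0.19 0.75 1.9 0 0 0;46 -0.19 0.75 2.7 0 0 0;46 -0.19 0.75 3.5 0 0 0;46 -0.19 0.75 4.3 0 0 0;46 -0.19 0.75 5 0 0 0;46 -0.19 0.75 5.4 0 0 0;46 -0.19 0.75 5.6 0 0 0;46 -0.19 0.75 5.6 0 0 0"

```text
time_s: 40.55
ee_pos: [0.6409, 0.1566, 0.2237]
ee_rot: [3.14, -0.004, 3.042]
contact_force: [0.9, -0.4, -1.7]
grip_width: 0.0535
```

Request:
play_rows --moves "46 0 0 0 0 0 0;46 0 0 0 0 0 0"

```text
time_s: 40.75
ee_pos: [0.6416, 0.1566, 0.2255]
ee_rot: [3.14, -0.002, 3.042]
contact_force: [0.7, -0.1, -1.8]
grip_width: 0.0535
```

```bash
python3 go.py  .6415 .157 .0407 174.15;  python3 - <<'E'
from tilt import *
s=cams.snapshot("side"); f=s["frame"][:,:,::-1]
cv2.imwrite("pics/side13.png",cv2.resize(f[120:300,230:450],None,fx=3,fy=3))
E
```

```text
t 40.75 gp [0.6416 0.1566 0.0545] rpy deg [ 1.799e+02 -1.000e-01  1.743e+02] F [ 0.7 -0.1 -1.8] w 53.5 q [ 0.16  0.31  1.75  0.    1.08 -1.31]
-> [0.   0.01 0.35] [ 0.01 -0.01  0.02]
```

View pics/side13.png

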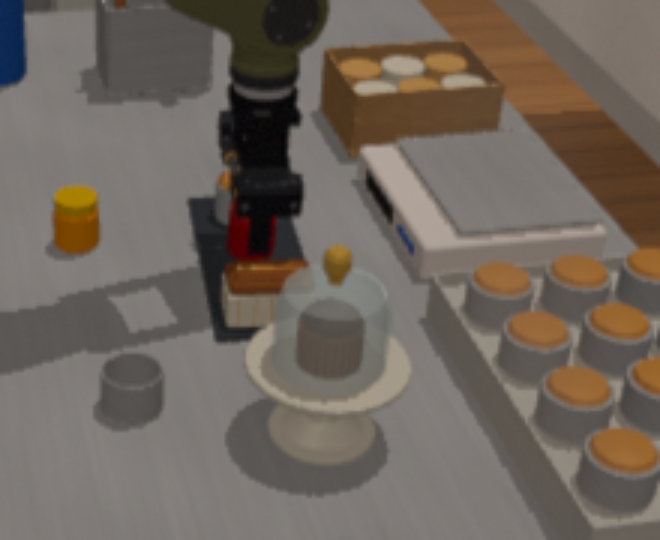

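Jam jar hangs over the slate's middle (crop 250,230), clear of bun and loaf.

Request:
play_rows --moves "46 0 0.01 0.08 0 0 0;46 0 0.01 0.15 0 0 0;46 0 0.01 0.21 0 0 0;46 0 0.01 0.26 0 0 0;46 0 0.01 0.3 0 0 0;46 0 0.01 0.33 0 0 0;46 0 0.01 0.34 0 0 0;46 0 0.01 0.34 0 0 0"

```text
time_s: 41.6
ee_pos: [0.6416, 0.1571, 0.2119]
ee_rot: [3.14, -0.001, 3.042]
contact_force: [-0.1, -0.5, -1.9]
grip_width: 0.0535
```

```bash
python3 go.py  .6415 .157 .0407 174.15
```

```text
t 41.6 gp [0.6416 0.1571 0.0409] rpy deg [ 1.799e+02 -1.000e-01  1.743e+02] F [-0.1 -0.5 -1.9] w 53.5 q [ 0.16  0.33  1.76  0.    1.06 -1.31]
-> [ 0.   -0.    0.01] [ 0.01 -0.01  0.02]
```

Request:
play_rows --moves "46 0 0 0.02 0 0 0;46 0 0 0.03 0 0 0;46 0 0 0.04 0 0 0;46 0 0 0.04 0 0 0"

```text
time_s: 42.0
ee_pos: [0.6419, 0.1573, 0.2118]
ee_rot: [3.14, -0.001, 3.042]
contact_force: [-3.6, -0.3, 7.0]
grip_width: 0.0539
```

```bash
python3 go.py  .6415 .157 .0407 174.15
```

```text
t 42.0 gp [0.6419 0.1573 0.0408] rpy deg [ 1.799e+02 -1.000e-01  1.743e+02] F [-3.6 -0.3  7. ] w 53.9 q [ 0.16  0.33  1.76  0.    1.06 -1.31]
-> [ 0.01 -0.01  0.  ] [ 0.01 -0.01  0.02]
```

Contact; I'll release, rise, and back away.

Request:
play_rows --moves "57 0 0 -0.02 0 0 0;62 0 0 -0.02 0 0 0;70 0 0 -0.02 0 0 0;70 0 0 -0.2 0 0 0;70 0 0 -0.8 0 0 0;70 0 0 -1.6 0 0 0;70 0 0 -2.6 0 0 0;70 0 0 -3.6 0 0 0;70 0.2 0.2 -4.6 0 0 0;70 0.8 1 -5 0 0 0;70 1.5 2 -5 0 0 0;70 2.2 3 -5 0 0 0"

```text
time_s: 43.2
ee_pos: [0.5657, 0.2858, 0.4141]
ee_rot: [3.138, 0.002, 3.041]
contact_force: [0.4, 0.2, -0.1]
grip_width: 0.07
```

Request:
play_rows --moves "70 0.8 1 0 0 0 0;70 1.6 2 0 0 0 0;70 2.4 3 0 0 0 0;70 3 4 0 0 0 0;70 3.2 5 0 0 0 0;70 3.3 6 0 0 0 0;70 3.3 6.5 0 0 0 0;70 3.3 6.5 0 0 0 0;70 3.3 6.5 0 0 0 0"

```text
time_s: 44.1
ee_pos: [0.4604, 0.5577, 0.4146]
ee_rot: [3.139, 0.002, 3.041]
contact_force: [-0.8, -0.9, 0.3]
grip_width: 0.0699
```

```bash
python3 go.py; python3 - <<'E'
from tilt import *
S={}
for n in("side","top"):
    s=S[n]=cams.snapshot(n); cv2.imwrite(f"pics/{n}14.png",cv2.resize((s["frame"][120:300,230:450] if n=="side" else s["frame"][90:270,130:370])[:,:,::-1],None,fx=3,fy=3))
    cv2.imwrite(f"pics/{n}14full.png",s["frame"][:,:,::-1])
    W=pts(s);z=W[...,2]
    print(n)
    for nm,c,lo,hi,r in(("bun",(.653,.262),.043,.075,.05),("jam",(.642,.156),.064,.09,.05),("knob",(.638,-.148),.185,.22,.03),("honey",(.452,.239),.057,.08,.05),("shaker",(.575,-.41),.05,.11,.07),("ering",(.465,-.077),.03,.06,.05)):
        m=(z>lo)&(z<hi)&(np.hypot(W[...,0]-c[0],W[...,1]-c[1])<r);q=W[m]
        if len(q): print(nm,q.mean(0).round(4),[np.round(a,1) for a in cv2.minEnclosingCircle((q[:,:2]*1000).astype(np.float32))])
    m=(z>.045)&(z<.085)&(abs(W[...,0]-.631)<.06)&(abs(W[...,1]-.05)<.06)
    q=(W[m][:,:2]*1000).astype(np.float32); print("loaf",cv2.minAreaRect(q))
sl(S["side"],(.638,-.148,.10))
E
```

```text
t 44.1 gp [0.4604 0.5577 0.2436] rpy deg [1.798e+02 1.000e-01 1.743e+02] F [-0.8 -0.9  0.3] w 69.9 q [ 0.81  0.28  1.46  0.    1.4  -0.66]
side
bun [0.6498 0.2479 0.0566] [array([651.8, 257.4]), np.float64(33.1)]
jam [0.6384 0.1493 0.0716] [array([637.2, 152. ]), np.float64(28.4)]
knob [ 0.636  -0.1551  0.2012] [array([ 637.9, -151.4]), np.float64(13.1)]
honey [0.4517 0.2353 0.0636] [array([452.9, 234.9]), np.float64(30.3)]
shaker [ 0.5711 -0.4241  0.0813] [array([ 575.6, -413.4]), np.float64(30.5)]
ering [ 0.464  -0.0776  0.039 ] [array([464. , -76.9]), np.float64(35.0)]
loaf ((629.458251953125, 43.967308044433594), (51.81936264038086, 89.96070861816406), 80.42560577392578)
top
bun [0.6509 0.2584 0.0571] [array([652.4, 259.6]), np.float64(31.5)]
jam [0.6386 0.155  0.0714] [array([639.1, 155.1]), np.float64(25.5)]
knob [ 0.6357 -0.1471  0.2047] [array([ 637.4, -147.8]), np.float64(12.7)]
honey [0.4519 0.2392 0.0632] [array([451.5, 239.4]), np.float64(25.3)]
shaker [ 0.5736 -0.4037  0.0862] [array([ 579.7, -402.4]), np.float64(39.1)]
ering [ 0.4647 -0.0782  0.0429] [array([464.1, -76.4]), np.float64(31.0)]
loaf ((631.986328125, 49.386409759521484), (51.66331481933594, 92.97949981689453), 83.96997833251953)
0.1 115 x 0.5841 0.6844 mid 0.6342 fit [ 0.638  -0.1486] r 0.0528
0.11 109 x 0.5844 0.6875 mid 0.6359 fit [ 0.6379 -0.1495] r 0.0523
0.12 119 x 0.5841 0.686 mid 0.6351 fit [ 0.6381 -0.1495] r 0.0524
0.13 116 x 0.5844 0.6839 mid 0.6342 fit [ 0.6379 -0.1492] r 0.0526
0.14 127 x 0.5843 0.6858 mid 0.6351 fit [ 0.6381 -0.149 ] r 0.0526
0.15 160 x 0.5838 0.6897 mid 0.6368 fit [ 0.6383 -0.1492] r 0.051
0.16 167 x 0.5875 0.6846 mid 0.6361 fit [ 0.6376 -0.1502] r 0.0467
0.17 352 x 0.5901 0.6821 mid 0.6361 fit [ 0.6365 -0.1533] r 0.0341
0.18 104 x 0.6087 0.6675 mid 0.6381 fit [ 0.6377 -0.1517] r 0.0202
0.19 20 x 0.6266 0.6467 mid 0.6367 fit [ 0.6381 -0.15  ] r 0.0107
```

View pics/side14.png

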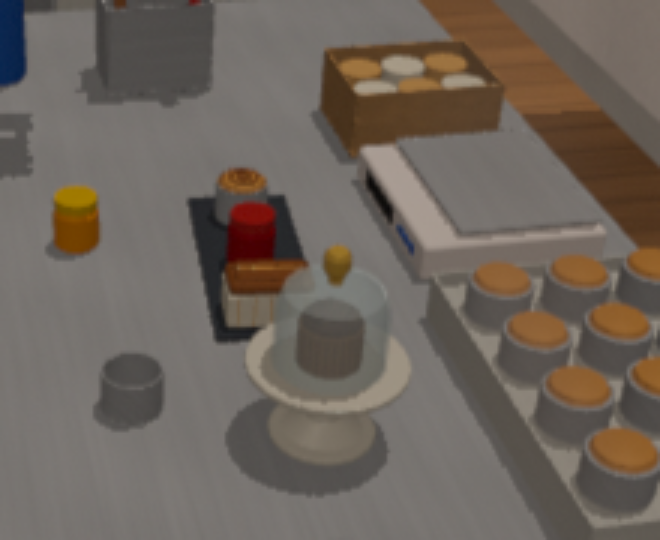

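View pics/top14.png

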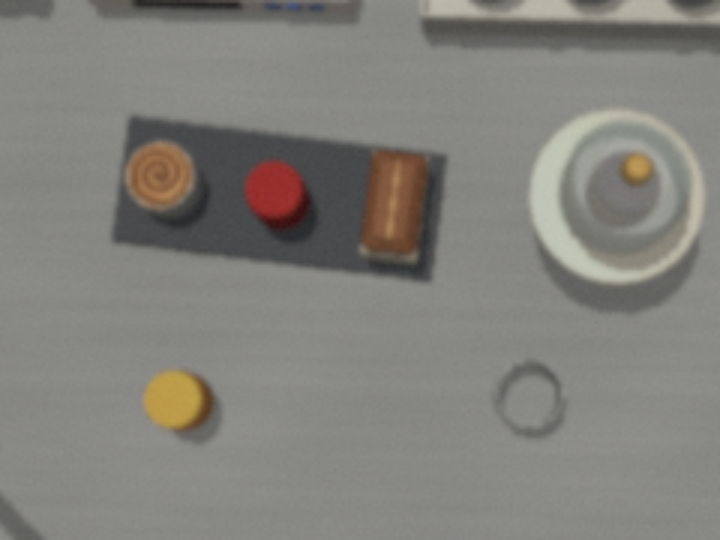

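```bash
python3 - <<'E'
from rig import arm
print(arm.job_done()); o=arm.get_obs(); print(o["time_s"],o["contact_force"])
E
```

```text
the job is handed in; nothing more can be done
None
the job is handed in; nothing more can be done
```

The display is set up and the job is handed in at about 44 s of the 125 s allowed; no verdict was reported. I worked in the order asked: cake onto the stand, glass dome over it, then the loaf, the swirl bun and the red jam jar onto the slate.

**Stand:** The cake and dome are each centred on the stand to within about 2 mm. The dome stands upright: fits at several heights in the side view show no tilt. I lowered it in sub-millimetre steps at the end until the stand took its weight.

**Slate:** Top-view positions against the target spots:

| Piece | Error |
|---|---|
| Bun | about 2 mm |
| Loaf | about 3 mm, crosswise to within about 0.5° |
| Jam jar | about 2 mm from the slate's centre, about 3 mm off the line between loaf and bun |

I left the jam jar as it was, because regrasping it to gain 3 mm was riskier than the offset.

**Left alone:** The honey jar, shaker and empty ring measure the same as at the start to within about 1 mm.

**Disagreements:** The two cameras differ by about 2–3 mm on flat tops. On the slate pieces they differ by more (2–5 mm), because the side view has part of them hidden and also sees their sides, so I relied on the top view there.

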